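Read the air charge of the wine pump's pulsation damper

ROBOT

A 7-joint arm with a two-finger parallel gripper is mounted at the origin on the work surface. World frame = base frame: x ahead of the robot, y to its left, z up, the work surface at z = 0. Lengths are in m, angles in rad, forces in N, time in s.
With the tool pointing down it reaches from about 0.4 to 0.925 m from the base axis. Payload 5.6 kg.
Tool frame: the origin (TCP) lies between the finger pads; the fingertips stand manip.tip_extent ahead of it and the grasp point (between the pads) is the TCP (manip.tip_extent is the distance from the TCP to the fingertips, in m); z points along the fingers, y is the direction in which the jaws open and shut (so a half turn about z gives the same grasp; the last joint's range is limited). The gripper opens to 85 mm and grips with 20 to 120 N. Pads are 22 mm wide; open, the fingers measure 114 mm over their backs; the gripper's body (76 mm by 85 mm) begins 54 mm behind the grasp point. The pads swing forward as they close: fully open they stand 13 mm farther back than shut.
Start: joints at [-1.247, 0.468, -0.012, 1.603, 0.006, 1.071, -0.056], TCP at [0.233, 0.607, 0.25] pointing down, gripper open.
Joint ranges: [-2.53, 2.53], [-0.31, 2.02], [-1.57, 1.55], [0.28, 2.44], [-1.29, 4.43], [0.15, 1.84], [-2.92, 2.92]. Speed limits (rad/s): [2.57, 2.57, 3.14, 3.14, 3.14, 3.14, 3.14].

INTERFACE

Orientations are given as [roll, pitch, yaw] about the fixed x, y, z axes, in that order (R = Rz(yaw) Ry(pitch) Rx(roll)).
In Python, from station import monitor, eyes, job, spotter, manip gives the robot as it stands.
- The arm moves only by the shell command python3 -m crank 'ROWS' [FORCE]. ROWS is JSON, a list of rows, each an object with "dp": the shift along the tool's x, y, z in mm, a list of three; "delta_rot": the turn, a rotation vector about the tool's x, y, z in degrees, a list of three; "hand": the gripper's target within -1 to 1 (shut at 1, half-way at 0, fully open at -1). In form: [{"dp": [x, y, z], "delta_rot": [wx, wy, wz], "hand": hand}, ...]. A call has 1 to 5 rows; each row shifts and turns the commanded pose from where the row before left it, along the tool's axes as they then stand; what a row does not reach is not made up. A row lasts 1/8 s, in which the tool goes at most 62.5 mm and 10.7 degrees, less where a joint would pass 70% of its speed; a pose out of reach is approached as far as the arm can. A call with a gripper value outside its range is refused whole. The fingers move at their own pace and stop on an object; FORCE is the grip in N (left out, the last holds). Time passes only in rows, so rows that do not move let the fingers close. It gives the time, the measured TCP pose, the force and the opening at its end, in the units of the state.
- monitor.get_state(): the state, without advancing time (a new reading comes with each control period).
- eyes.grab_frame(name): name is "side" or "top" or "wrist"; returns a dict with "frame" (400x640x3 uint8, blue, green, red), "camera_matrix" (3x3 intrinsics, pixels), "xyz" and "rotation" of the camera in the world. Camera axes: x right, y down, z forward; pixel columns grow to the right and rows downward; lengths in m; the calibration is good to about 2 mm. A picture is of the moment at which its call begins. There is no depth.
- job.finish_job(): hands the job in, once; it reports no verdict.
Trained networks look in the newest picture that a camera, given by its name, has taken for a name from the list of things; names that differ only in an ending like _2 or _b are one class to them, and where a whole thing is asked for, a point or a joint stands for the part that bears it (a point fixed in the world has none). Each returns a list of dicts, best first, with "conf" (0 to 1); they miss things now and then, are a little off and sometimes report something else, mostly with a low value. They report only what shows in the picture. A call takes as long as a camera call. They do not tell look-alikes from the thing itself.
- spotter.cut_out(camera, label): "mask" (400x640 bool, what is visible of it).
- spotter.mark_of(camera, label): "location" ([x, y, z] in m, in world coordinates, good to about 4 mm: a listed point, or the origin of a listed thing).
The state is a dict: "time_s": time; "qpos": joint angles; "joint_velocities": joint speeds; "effort": joint torques, N m; "tool_pos": TCP position; "orientation": TCP orientation; "wrist_force": force on the tool from outside, world axes, zero at the start; "torque": the same for the moment, N m; "width": opening from 0.0 (shut) to 1.0 (fully open).
Only numpy, scipy, OpenCV 4.12 (cv2) and the standard library are available. Lean on these libraries where they do the work, as an engineer would, in place of code of your own. Each camera call takes 0.05 s, during which the arm holds its last target.

TASK

Check the air charge of the pump's pulsation damper: take the stick pressure gauge out of the wooden rack, press its open chuck squarely onto the damper's valve stem until the valve opens and the air pushes the rod out of the gauge's tail, and hold it there for a moment. Then lay the gauge flat on the bench with the rod still out, so that the reading can be seen; do not drop it, and leave the other tools in the rack and the cap, wrench and beaker on the bench where they are.

Things in the scene. Friction and masses are not known exactly. Their poses are not given: they have to be found in the camera images.
- gauge_mid (a point): Stick pressure gauge, 142 mm long, 0.14 kg; point on its axis, half-way along; its z axis runs along it to the chuck (open brass mouth). Along z from here: hexagonal end cap, 18 mm over flats, -71 to -57 mm; steel barrel, 16 mm diameter, -57 to +25; sleeve, 21 mm, +25 to +39; brass hexagon collar, 29 mm over flats, +39 to +53; chuck, 23 mm, +53 to +65, flaring to 28 mm at its mouth, +71.
- gauge_mouth (a point): Centre of the gauge's chuck mouth, 71 mm along z from gauge_mid, same axes. A funnel 20 mm wide at the rim, narrowing in 6 mm to a 15 mm bore, floor 14 mm behind the rim; in its middle a 4 mm thick sprung pin reaches to 7.5 mm behind the rim. Lying on the bench the gauge rests on collar and end cap, axis 14.5 mm high at the collar, 9 mm at the cap (chuck end some 3 degrees up).
- gauge: The whole gauge; origin at its tail end on the axis, 71 mm behind gauge_mid, same axes. It lies without rolling, thanks to its hexagons.
- rod (a joint): How far the white rod with black rings (6.4 mm thick, 9 mm knob) is out of the gauge's tail, m: 0 = home (only the 5 mm knob shows) to 0.038. The valve pushing on the pin in the chuck drives it out, 8 mm for 1 mm, here to some 17 to 33 mm. Friction then keeps it there when the gauge is taken off; a push of about 1 N on its end moves it.
- pump: Wine transfer pump set, fixed: a lying grey damper vessel (124 mm diameter, axis 85 mm above the bench), behind it pump head and motor, on one base plate (490 x 170 mm, top 22 mm high, starting 50 mm behind the valve tip). Origin on the bench straight under the valve's tip. Its x axis is level and points along the vessel, into the valve: the way the gauge must be pushed.
- valve_tip (a point): Tip centre of the brass air valve in the middle of the vessel's free end, 85 mm above the bench; x goes into the valve. Level stem, 12 mm diameter, 23 mm long from tip to its 20 mm hexagon nut; the vessel's end is 34 mm behind the tip. The stem's end has a 7.6 mm bore with the valve's pin in it.
- valve_pin (a joint): How far the valve's pin (6.4 mm thick, flush with the stem's tip) is pushed in, m: 0 = shut, to 0.006. The air holds it shut with 7 to 9 N, constant over its travel. The gauge's pin meets it with the stem 7.5 mm deep in the chuck; the rod comes out, the valve's pin gives way, and at 14 mm the chuck's floor stops on the stem. A firm push, 13 to 18 N in all, is right.
- rack: Wooden tool rack, fixed, 85 (x) x 210 (y) x 130 mm high; origin under its centre. The top board has three 23 mm holes along y at -62, 0 and +62 mm, a tool hanging in each; which is where varies. The gauge hangs upright, chuck up, its collar resting on the board: only collar and chuck, 32 mm, stand above. Taken by the chuck it cannot go on the valve: it must be put down and taken by the barrel.
- screwdriver: Screwdriver with a turned dark wooden handle (33 mm thick, 68 mm high) hanging in the rack; origin at the underside of the handle. Leave it.
- thermometer: Dial thermometer with a flat 45 mm round head, hanging in the rack; origin at the underside of the head. Leave it.
- dust_cap: Small black hexagonal valve cap, 20 mm high, standing on the bench beside the valve; origin under it. Leave it.
- wrench: Steel wrench, 200 mm, lying on the bench. Leave it.
- beaker: Steel beaker, 84 mm wide, 110 mm high; origin under it. Leave it.
Not all that is in view belongs to the job. What is meant by the gauge is not turquoise, and is the larger of those in its own colour.

How it is judged:
By the outcome, as a careful person would: the job done as asked, in the order asked, and still so for the second after the job is handed in, with the robot touching nothing.
It also fails if it takes over 58 s, if anything falls off the work surface, if the arm or the gripper's body presses on something with over 40 N, if the wrist force passes 120 N, or if a joint passes its speed limit or range.

## Working session

There is one attempt and no reset: what is moved stays moved. The work goes in short steps, Python scripts to look and compute and a shell command to move; the robot and the scene stay as the last step left them, time stands still between calls to the robot, and variables do not carry over. Pictures are saved under pics/ and viewed, and the job is handed in when it is done.

```bash
ls; mkdir -p pics
cat > h.py <<'E'
import numpy as np, cv2
from station import monitor, eyes, job, spotter, manip
from scipy.spatial.transform import Rotation as R
def st():
    s=monitor.get_state(); print('t',round(s['time_s'],2),'p',np.round(s['tool_pos'],4),'rpy',np.round(s['orientation'],3),'F',np.round(s['wrist_force'],1),'w',round(s['width'],3),'q',np.round(s['qpos'],2)); return s
def grab(c,name=None):
    f=eyes.grab_frame(c)
    if name: cv2.imwrite('pics/'+name+'.png',f['frame'])
    return f
def proj(f,p):
    p=np.atleast_2d(p); c=(p-np.array(f['xyz']))@np.array(f['rotation']); u=c@np.array(f['camera_matrix']).T
    return u[:,:2]/u[:,2:]
def ray(f,uv):
    d=np.linalg.inv(f['camera_matrix'])@np.array([uv[0],uv[1],1.]); d=np.array(f['rotation'])@d
    return np.array(f['xyz']),d
def atz(f,uv,z):
    o,d=ray(f,uv); return o+d*(z-o[2])/d[2]
E
python3 - <<'E'
from h import *
s=st(); print(manip.tip_extent, [a for a in dir(manip) if a[0]!='_'])
for c in ['side','top','wrist']:
    f=grab(c,c+'0'); print(c,np.round(f['xyz'],3),np.round(f['rotation'],3).tolist(),np.round(f['camera_matrix'],1).tolist())
for c in ['top','side']:
    for l in ['gauge','gauge_mid','gauge_mouth','rack','pump','valve_tip','screwdriver','thermometer','dust_cap','wrench','beaker']:
        print(c,l,[(np.round(d['location'],3).tolist(),round(d['conf'],2)) for d in spotter.mark_of(c,l)][:4])
st()
E
```

```text
pics
t 0.0 p [0.233  0.6062 0.2493] rpy [-3.14   0.     2.775] F [0.8 0.6 0.1] w 0.999 q [-1.25  0.47 -0.01  1.6   0.01  1.07 -0.06]
0.019 ['MotionError', 'tip_extent']
side [ 0.413 -0.831  0.739] [-2.225, 0.011, -0.218] [[460.2, 0.0, 310.1], [0.0, 460.2, 199.7], [0.0, 0.0, 1.0]]
top [ 0.444 -0.061  1.322] [-3.023, -0.005, -1.548] [[489.5, 0.0, 313.2], [0.0, 489.5, 196.3], [0.0, 0.0, 1.0]]
wrist [0.163 0.634 0.374] [2.842, 0.001, 1.203] [[287.2, 0.0, 314.5], [0.0, 287.2, 201.1], [0.0, 0.0, 1.0]]
top gauge [([0.484, -0.234, 0.021], 0.61), ([0.58, -0.243, 0.008], 0.47), ([0.423, -0.133, 0.005], 0.42)]
top gauge_mid [([0.574, -0.246, 0.054], 0.49), ([0.464, -0.289, -0.003], 0.25)]
top gauge_mouth [([0.482, -0.23, 0.158], 0.69), ([0.573, -0.244, 0.098], 0.57), ([0.42, -0.134, 0.146], 0.48)]
top rack [([0.47, -0.29, -0.0], 0.91)]
top pump [([0.627, 0.212, -0.001], 0.73), ([0.626, 0.219, 0.08], 0.55)]
top valve_tip [([0.627, 0.22, 0.082], 0.71)]
top screwdriver [([0.471, -0.292, 0.13], 0.69), ([0.457, -0.354, 0.128], 0.37)]
top thermometer [([0.457, -0.354, 0.13], 0.76)]
top dust_cap [([0.517, 0.245, 0.002], 0.39)]
top wrench []
top beaker [([0.706, -0.281, -0.004], 0.58), ([0.722, -0.1, -0.003], 0.24)]
side gauge [([0.425, -0.134, 0.005], 0.82)]
side gauge_mid [([0.42, -0.134, 0.078], 0.62), ([0.575, -0.251, 0.049], 0.58)]
side gauge_mouth [([0.421, -0.13, 0.152], 0.91), ([0.482, -0.234, 0.163], 0.58)]
side rack [([0.471, -0.294, -0.001], 0.82), ([0.724, -0.095, -0.001], 0.47)]
side pump []
side valve_tip [([0.629, 0.22, 0.086], 0.91)]
side screwdriver [([0.465, -0.29, 0.131], 0.55)]
side thermometer [([0.456, -0.35, 0.129], 0.93)]
side dust_cap [([0.522, 0.246, -0.001], 0.57)]
side wrench [([0.723, -0.094, 0.004], 0.91)]
side beaker [([0.709, -0.282, 0.003], 0.94)]
t 1.25 p [0.2331 0.6068 0.2503] rpy [-3.142  0.     2.775] F [ 0.2 -0.6  0.4] w 0.997 q [-1.25  0.47 -0.01  1.6   0.01  1.07 -0.06]
```

```bash
sed -i "s/^    if name: cv2/    f['rotation']=R.from_euler('xyz',f['rotation']).as_matrix()\n    if name: cv2/" h.py; cat h.py | sed -n 5,10p
```

```text
s=monitor.get_state(); print('t',round(s['time_s'],2),'p',np.round(s['tool_pos'],4),'rpy',np.round(s['orientation'],3),'F',np.round(s['wrist_force'],1),'w',round(s['width'],3),'q',np.round(s['qpos'],2)); return s
def grab(c,name=None):
    f=eyes.grab_frame(c)
    f['rotation']=R.from_euler('xyz',f['rotation']).as_matrix()
    if name: cv2.imwrite('pics/'+name+'.png',f['frame'])
    return f
```

View pics/side0.png

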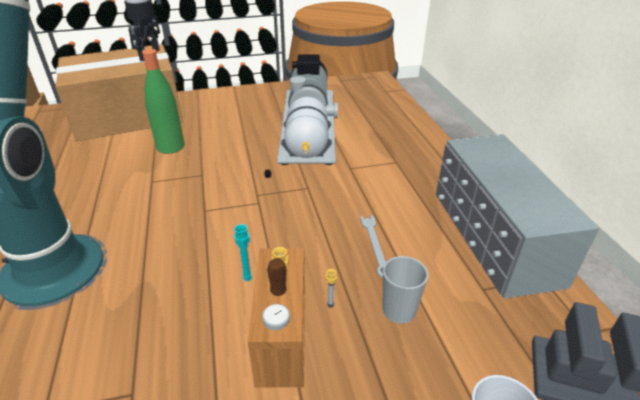

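View pics/top0.png

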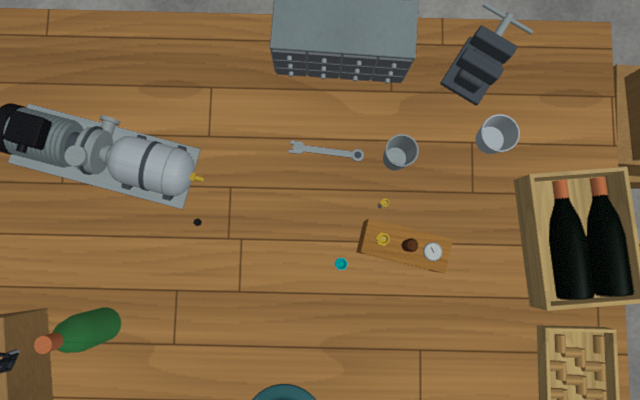

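View pics/wrist0.png

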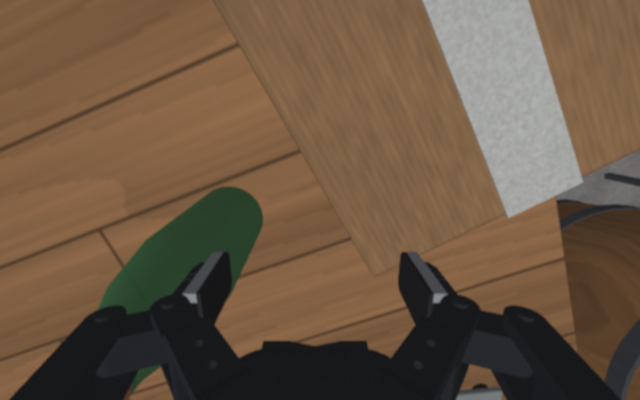

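Run:
```python
from h import *
T=cv2.imread('pics/top0.png');S=cv2.imread('pics/side0.png')
a=cv2.resize(T[180:290,320:470],None,fx=4,fy=4,interpolation=cv2.INTER_CUBIC)
b=cv2.resize(S[215:395,225:355],None,fx=3.2,fy=3.2,interpolation=cv2.INTER_CUBIC)
cv2.imwrite('pics/ca.png',a);cv2.imwrite('pics/cb.png',b)
c=cv2.resize(T[90:240,0:240],None,fx=3.3,fy=3.3,interpolation=cv2.INTER_CUBIC);cv2.imwrite('pics/cc.png',c)
```

```text
(no output)
```

View pics/ca.png

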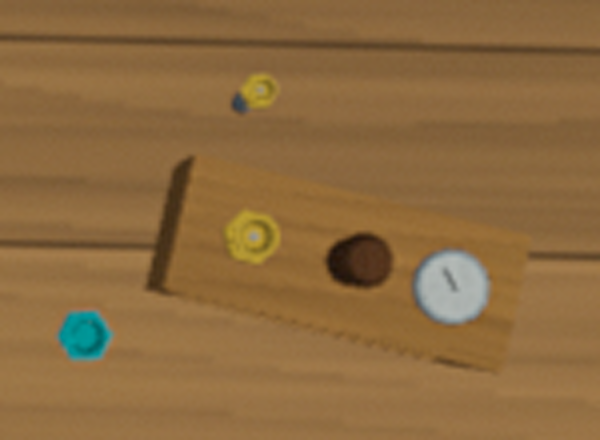

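View pics/cb.png

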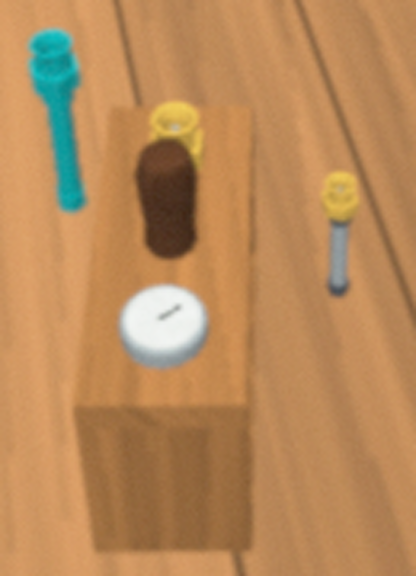

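View pics/cc.png

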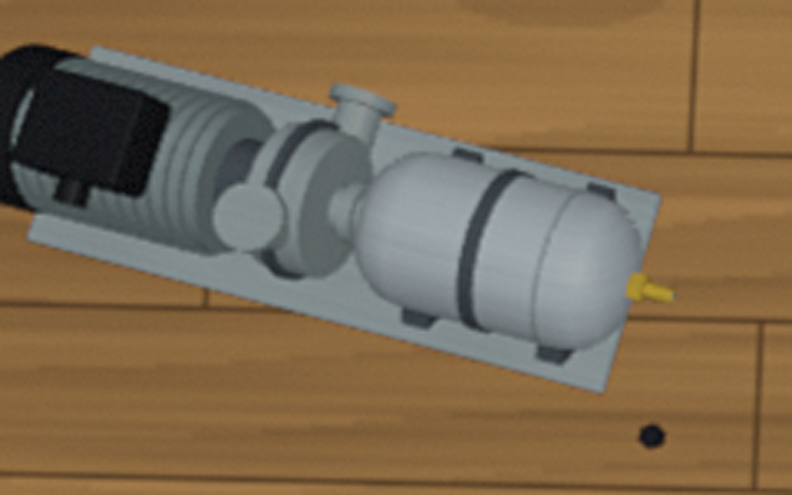

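Run:
```python
from h import *
f=grab('top')
m=atz(f,(383.3,238.9),.162);print('mouth',m.round(4))
P=[atz(f,p,.022) for p in [(199.5,149.5),(182.5,208.7),(8.3,162.6),(27.7,104.3)]]
print(np.round(P,4)); 
for a,b in [(2,1),(3,0)]:
    d=P[a]-P[b];print('pump yaw',np.degrees(np.arctan2(d[1],d[0])),np.linalg.norm(d))
d=P[0]-P[1];print(np.degrees(np.arctan2(d[1],d[0])),np.linalg.norm(d), 'endmid',(P[0]+P[1])/2)
print('tip',atz(f,(204,179.4),.085).round(4))
Q=[atz(f,(320+x/4,180+y/4),.13) for x,y in [(192,155),(528,238),(497,372),(165,292)]]
for a,b in [(0,1),(3,2)]:
    d=Q[a]-Q[b];print('rack y',np.degrees(np.arctan2(d[1],d[0])),np.linalg.norm(d))
print('rack c',np.mean(Q,0).round(4))
g=spotter.mark_of('top','gauge_mouth');
st()
```

```text
mouth [ 0.4839 -0.2315  0.162 ]
[[0.7184 0.2463 0.022 ]
 [0.5568 0.2835 0.022 ]
 [0.6704 0.758  0.022 ]
 [0.8329 0.7207 0.022 ]]
pump yaw 76.53492492457369 0.4879232769934933
pump yaw 76.43106912033335 0.4880422736094417
-12.971351766874925 0.1657790713263033 endmid [0.63759726 0.26490777 0.022     ]
tip [0.6276 0.216  0.085 ]
rack y 77.37540699832489 0.20976812202034148
rack y 77.80015791739281 0.2053168225621877
rack c [ 0.4692 -0.2921  0.13  ]
t 1.35 p [0.2331 0.6068 0.2503] rpy [3.142 0.    2.775] F [-0.2  0.3  0.1] w 1.004 q [-1.25  0.47 -0.01  1.6   0.01  1.07 -0.06]
```

```bash
cat >> h.py <<'E'
def dp(target,s=None,Rc=None):
    s=s or monitor.get_state(); Rm=R.from_euler('xyz',s['orientation']).as_matrix()
    return (Rm.T@(np.array(target)-np.array(s['tool_pos']))*1000).round(1)
def drot(Rt,s=None):
    s=s or monitor.get_state(); Rm=R.from_euler('xyz',s['orientation'])
    return np.degrees((Rm.inv()*R.from_matrix(Rt)).as_rotvec()).round(1)
E
python3 - <<'E'
from h import *
print(dp([.5,0,.3]))
E
```

```text
[-466.7 -470.7  -49.7]
```

```bash
python3 -m crank '[{"dp":[-39,-39,-4],"delta_rot":[0,0,0],"hand":-1},{"dp":[-39,-39,-4],"delta_rot":[0,0,0],"hand":-1},{"dp":[-39,-39,-4],"delta_rot":[0,0,0],"hand":-1},{"dp":[-39,-39,-4],"delta_rot":[0,0,0],"hand":-1},{"dp":[-39,-39,-4],"delta_rot":[0,0,0],"hand":-1}]'
python3 -m crank '[{"dp":[-39,-39,-4],"delta_rot":[0,0,0],"hand":-1},{"dp":[-39,-39,-4],"delta_rot":[0,0,0],"hand":-1},{"dp":[-39,-39,-4],"delta_rot":[0,0,0],"hand":-1},{"dp":[-39,-39,-4],"delta_rot":[0,0,0],"hand":-1},{"dp":[-39,-39,-4],"delta_rot":[0,0,0],"hand":-1}]'
python3 -m crank '[{"dp":[-39,-39,-4],"delta_rot":[0,0,0],"hand":-1},{"dp":[-38,-41,-4],"delta_rot":[0,0,0],"hand":-1},{"dp":[0,0,0],"delta_rot":[0,0,10.2],"hand":-1},{"dp":[0,0,0],"delta_rot":[0,0,10.2],"hand":-1},{"dp":[0,0,0],"delta_rot":[0,0,10.2],"hand":-1}]'
python3 -m crank '[{"dp":[0,0,0],"delta_rot":[0,0,10.2],"hand":-1},{"dp":[0,0,0],"delta_rot":[0,0,10.2],"hand":-1},{"dp":[0,0,0],"delta_rot":[0,0,10.2],"hand":-1},{"dp":[0,0,0],"delta_rot":[0,0,10.2],"hand":-1},{"dp":[0,0,0],"delta_rot":[0,0,10.1],"hand":-1}]'
python3 -c "
from h import *
st()"
```

```text
time_s: 1.98
tool_pos: [0.3459, 0.3531, 0.2707]
orientation: [3.141, 0.0, 2.775]
wrist_force: [0.6, 0.7, 0.5]
width: 1.003
time_s: 2.6
tool_pos: [0.4579, 0.1012, 0.2909]
orientation: [3.141, 0.001, 2.775]
wrist_force: [1.5, 0.2, 0.3]
width: 0.999
time_s: 3.22
tool_pos: [0.5005, 0.0003, 0.2984]
orientation: [3.141, 0.0, 2.234]
wrist_force: [0.1, 0.3, -0.7]
width: 1.0
time_s: 3.85
tool_pos: [0.5005, 0.0006, 0.2984]
orientation: [3.141, -0.0, 1.347]
wrist_force: [0.1, 0.1, -0.2]
width: 0.998
t 3.85 p [0.5005 0.0006 0.2984] rpy [ 3.141 -0.     1.347] F [ 0.1  0.1 -0.2] w 0.998 q [-0.56  0.16  0.55  1.94 -0.1   1.07 -0.19]
```

```bash
python3 -m crank '[{"dp":[0,0,0],"delta_rot":[0,-10,0],"hand":-1},{"dp":[0,0,0],"delta_rot":[0,-10,0],"hand":-1},{"dp":[0,0,0],"delta_rot":[0,-10,0],"hand":-1}]'
python3 -c "
from h import *
st()"
```

```text
time_s: 4.22
tool_pos: [0.501, 0.0008, 0.2992]
orientation: [3.139, 0.528, 1.351]
wrist_force: [-0.5, -0.3, -0.2]
width: 1.001
t 4.22 p [0.501  0.0008 0.2992] rpy [3.139 0.528 1.351] F [-0.5 -0.3 -0.2] w 1.001 q [-0.78  0.31  0.55  1.87  0.33  1.26 -0.59]
```

```bash
python3 -m crank '[{"dp":[0,0,0],"delta_rot":[0,-10,0],"hand":-1},{"dp":[0,0,0],"delta_rot":[0,-10,0],"hand":-1},{"dp":[0,0,0],"delta_rot":[0,-10,0],"hand":-1}]'
python3 -c "
from h import *
st()"
python3 -m crank '[{"dp":[0,0,0],"delta_rot":[0,-10,0],"hand":-1},{"dp":[0,0,0],"delta_rot":[0,-10,0],"hand":-1},{"dp":[0,0,0],"delta_rot":[0,-10,0],"hand":-1}]'
python3 -c "
from h import *
s=st();print(R.from_euler('xyz',s['orientation']).as_matrix().round(3))"
```

```text
time_s: 4.6
tool_pos: [0.501, 0.0015, 0.2986]
orientation: [3.139, 1.051, 1.352]
wrist_force: [0.5, 0.6, -0.4]
width: 0.996
t 4.6 p [0.501  0.0015 0.2986] rpy [3.139 1.051 1.352] F [ 0.5  0.6 -0.4] w 0.996 q [-0.91  0.57  0.58  1.82  0.56  1.49 -0.77]
time_s: 4.97
tool_pos: [0.501, 0.0016, 0.298]
orientation: [0.083, 1.567, -1.704]
wrist_force: [0.4, 0.1, 0.0]
width: 1.001
t 4.97 p [0.501  0.0016 0.298 ] rpy [ 0.083  1.567 -1.704] F [0.4 0.1 0. ] w 1.001 q [-0.97  0.86  0.63  1.79  0.73  1.68 -0.84]
[[-0.001  0.977 -0.215]
 [-0.004 -0.215 -0.977]
 [-1.     0.     0.004]]
```

Run:
```python
from h import *
print(dp([.505,-.134,.21]))
```

```text
[ 88.6  33.  131.2]
```

```bash
python3 -m crank '[{"dp":[30,11,44],"delta_rot":[0,0,0],"hand":-0.4},{"dp":[30,11,44],"delta_rot":[0,0,0],"hand":-0.4},{"dp":[28.6,11,43],"delta_rot":[0,0,0],"hand":-0.4}]'
python3 -c "
from h import *
s=st();grab('side','s1');grab('wrist','w1')"
```

```text
time_s: 5.35
tool_pos: [0.5047, -0.1354, 0.2084]
orientation: [-3.11, 1.57, 1.385]
wrist_force: [0.2, 0.2, -0.2]
width: 0.7
t 5.35 p [ 0.5047 -0.1354  0.2084] rpy [-3.11   1.57   1.385] F [ 0.2  0.2 -0.2] w 0.7 q [-0.79  0.99  0.64  1.89  0.79  1.4  -0.97]
```

View pics/s1.png

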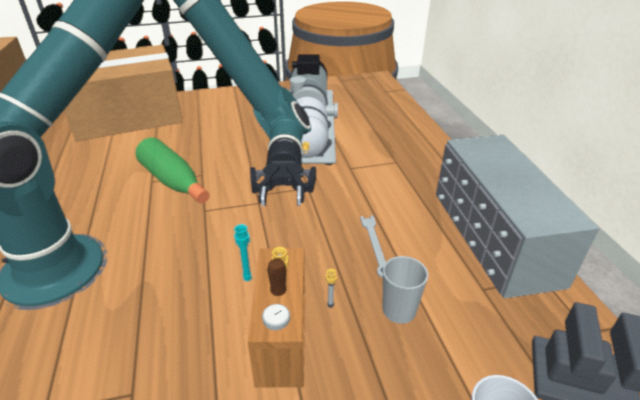

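View pics/w1.png

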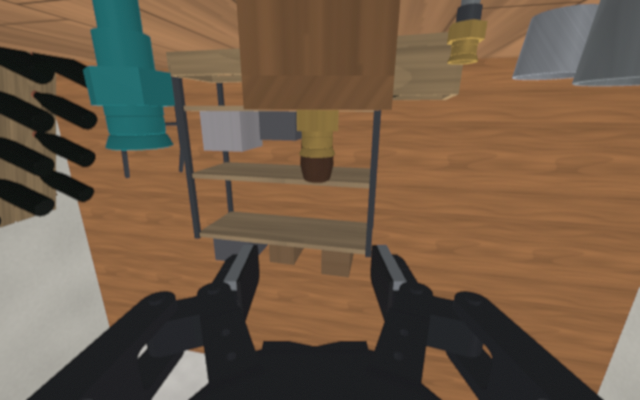

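```bash
python3 -c "
from h import *
f=grab('top','t1')
g=grab('side')
print(atz(f,(383.3,238.9),.162))
print([ (np.round(d['location'],3).tolist(),round(d['conf'],2)) for l in ['gauge_mouth','dust_cap','wrench','beaker','valve_tip'] for d in spotter.mark_of('top',l)])
s=st()
print(dp([.505,-.134,.147]), dp([.4835+.0017,-.2315+.0078,.147]))
Rt=np.array([[0,0.9763,-.2164],[0,-.2164,-.9763],[-1,0,0]]);print(drot(Rt))
"
```

```text
[ 0.48390582 -0.23150576  0.162     ]
[([0.48, -0.23, 0.159], 0.6), ([0.577, -0.248, 0.094], 0.59), ([0.416, -0.134, 0.144], 0.47), ([0.722, -0.1, 0.0], 0.96), ([0.71, -0.282, -0.002], 0.87), ([0.459, -0.352, 0.13], 0.56), ([0.626, 0.218, 0.083], 0.88)]
t 5.8 p [ 0.505  -0.1332  0.2099] rpy [2.659 1.569 0.872] F [0.8 0.6 1.1] w 0.702 q [-0.8   0.99  0.64  1.89  0.79  1.4  -0.97]
[62.9  0.1  0.9] [62.7 -0.  92.8]
[ 0.1 -0.1 -0.1]
```

View pics/t1.png

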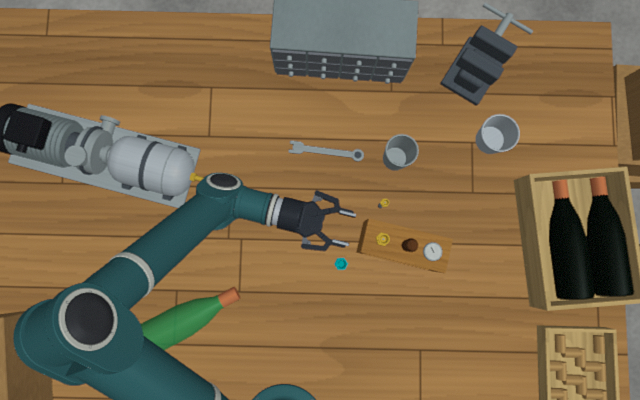

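```bash
python3 -m crank '[{"dp":[31,0,0],"delta_rot":[0,0,0],"hand":-0.4},{"dp":[31.5,0,0],"delta_rot":[0,0,0],"hand":-0.4},{"dp":[0,0,25],"delta_rot":[0,0,0],"hand":-0.4},{"dp":[0,0,25],"delta_rot":[0,0,0],"hand":-0.4}]'
python3 -c "
from h import *
s=st();grab('wrist','w2');grab('top','t2')
print(dp([.4835+.0017,-.2315+.0078,.147]))
a=cv2.imread('pics/t2.png')[180:290,290:440];b=cv2.imread('pics/w2.png');cv2.imwrite('pics/m2.png',np.vstack([cv2.resize(a,(400,293)),cv2.resize(b,(400,250))]))"
```

```text
time_s: 6.3
tool_pos: [0.4941, -0.1828, 0.1469]
orientation: [2.908, 1.57, 1.121]
wrist_force: [-0.2, -1.4, 0.9]
width: 0.696
t 6.3 p [ 0.4941 -0.1828  0.1469] rpy [2.908 1.57  1.121] F [-0.2 -1.4  0.9] w 0.696 q [-0.73  1.11  0.62  1.91  0.8   1.28 -1.06]
[ 1.2  1.5 39.5]
```

View pics/m2.png

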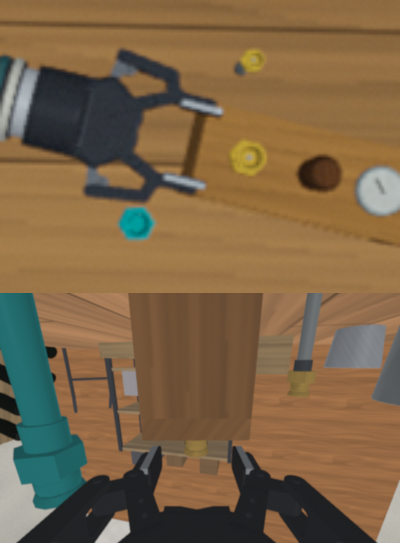

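```bash
python3 -m crank '[{"dp":[0,1,0],"delta_rot":[0,0,0],"hand":0.0},{"dp":[0,0,8],"delta_rot":[0,0,0],"hand":0.0},{"dp":[0,0,8],"delta_rot":[0,0,0],"hand":0.0}]'
python3 -c "
from h import *
s=st();grab('wrist','w3');grab('top','t3')
print(dp([.4835+.0017,-.2315+.0078,.147]))
a=cv2.imread('pics/t3.png')[180:290,290:440];b=cv2.imread('pics/w3.png');cv2.imwrite('pics/m3.png',np.vstack([cv2.resize(a,(400,293)),cv2.resize(b,(400,250))]))"
```

```text
time_s: 6.78
tool_pos: [0.4913, -0.199, 0.1471]
orientation: [2.686, 1.57, 0.897]
wrist_force: [0.1, -0.2, -0.7]
width: 0.498
t 6.78 p [ 0.4913 -0.199   0.1471] rpy [2.686 1.57  0.897] F [ 0.1 -0.2 -0.7] w 0.498 q [-0.71  1.11  0.63  1.92  0.82  1.25 -1.07]
[ 0.6  0.1 24.3]
```

View pics/m3.png

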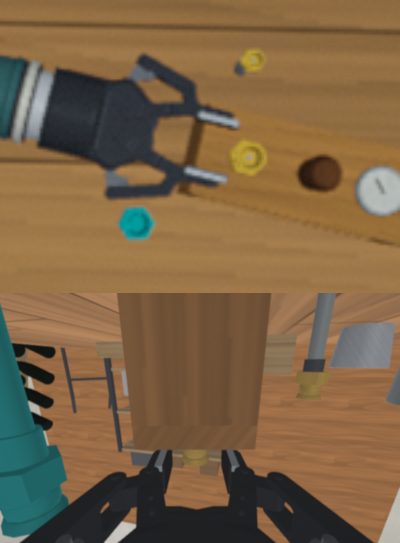

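```bash
python3 -m crank '[{"dp":[0,3.5,0],"delta_rot":[8,0,0],"hand":0.0}]'
python3 -c "
from h import *
s=st()
print(R.from_euler('xyz',s['orientation']).as_matrix()[:,2])
print(dp([.4835+.0028,-.2315+.0075,.147]))"
```

```text
time_s: 7.0
tool_pos: [0.4929, -0.1986, 0.1469]
orientation: [-1.33, 1.567, 3.022]
wrist_force: [0.8, 0.2, 0.4]
width: 0.503
t 7.0 p [ 0.4929 -0.1986  0.1469] rpy [-1.33   1.567  3.022] F [0.8 0.2 0.4] w 0.503 q [-0.65  1.13  0.63  1.83  0.72  1.36 -0.98]
[-3.52679863e-01 -9.35743648e-01  8.60297123e-04]
[-0.1  2.8 26.1]
```

```bash
python3 -m crank '[{"dp":[0,0,6],"delta_rot":[0,0,0],"hand":0.0},{"dp":[0,0,0],"delta_rot":[0,0,0],"hand":0.0}]'
python3 -c "
from h import *
s=st();grab('top','t4')
s=st()
print(dp([.4835+.0028,-.2315+.0075,.147]))
a=cv2.imread('pics/t4.png')[180:290,290:440];cv2.imwrite('pics/m4.png',cv2.resize(a,(600,440)))"
```

```text
time_s: 7.25
tool_pos: [0.4912, -0.2062, 0.1472]
orientation: [-0.694, 1.57, -2.623]
wrist_force: [-0.5, -0.0, -0.1]
width: 0.499
t 7.25 p [ 0.4912 -0.2062  0.1472] rpy [-0.694  1.57  -2.623] F [-0.5 -0.  -0.1] w 0.499 q [-0.64  1.13  0.63  1.83  0.73  1.35 -0.99]
t 7.3 p [ 0.4913 -0.2057  0.1471] rpy [-1.022  1.569 -2.951] F [-0.   0.2  0.1] w 0.502 q [-0.64  1.13  0.63  1.83  0.73  1.35 -0.99]
[ 0.1  1.7 18.9]
```

View pics/m4.png

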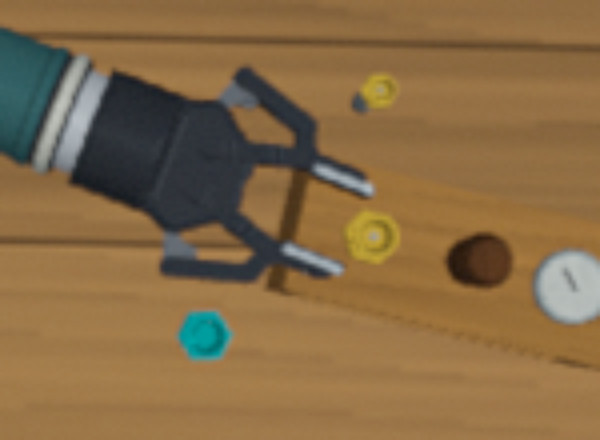

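```bash
python3 -m crank '[{"dp":[0,1,7],"delta_rot":[0,0,0],"hand":0.0},{"dp":[0,0,7],"delta_rot":[0,0,0],"hand":0.0},{"dp":[0,0,5],"delta_rot":[0,0,0],"hand":0.0},{"dp":[0,0,0],"delta_rot":[0,0,0],"hand":1},{"dp":[0,0,0],"delta_rot":[0,0,0],"hand":1}]' 60
python3 -m crank '[{"dp":[0,0,0],"delta_rot":[0,0,0],"hand":1},{"dp":[0,0,0],"delta_rot":[0,0,0],"hand":1}]'
python3 -c "
from h import *
s=st();grab('top','t5');grab('wrist','w5')
a=cv2.imread('pics/t5.png')[180:290,290:440];b=cv2.imread('pics/w5.png');cv2.imwrite('pics/m5.png',np.vstack([cv2.resize(a,(400,293)),cv2.resize(b,(400,250))]))"
```

```text
time_s: 7.92
tool_pos: [0.4863, -0.2239, 0.1474]
orientation: [0.004, 1.57, -1.926]
wrist_force: [-1.6, -1.4, 1.2]
width: 0.324
time_s: 8.18
tool_pos: [0.4863, -0.2238, 0.1474]
orientation: [0.021, 1.57, -1.908]
wrist_force: [-2.6, -0.9, 1.7]
width: 0.317
t 8.18 p [ 0.4863 -0.2238  0.1474] rpy [ 0.021  1.57  -1.908] F [-2.6 -0.9  1.7] w 0.317 q [-0.63  1.13  0.64  1.85  0.75  1.32 -1.  ]
```

View pics/m5.png

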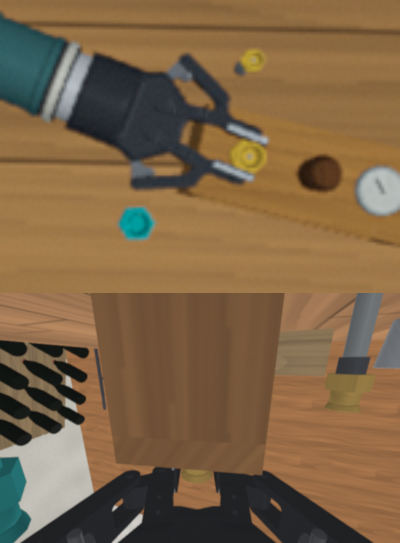

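```bash
python3 -m crank '[{"dp":[-10,0,0],"delta_rot":[0,0,0],"hand":1},{"dp":[-25,0,0],"delta_rot":[0,0,0],"hand":1},{"dp":[-30,0,0],"delta_rot":[0,0,0],"hand":1},{"dp":[-35,0,0],"delta_rot":[0,0,0],"hand":1},{"dp":[-35,0,0],"delta_rot":[0,0,0],"hand":1}]'
python3 -m crank '[{"dp":[-25,0,0],"delta_rot":[0,0,0],"hand":1},{"dp":[0,0,-30],"delta_rot":[0,0,0],"hand":1},{"dp":[0,0,-40],"delta_rot":[0,0,0],"hand":1},{"dp":[0,0,-40],"delta_rot":[0,0,0],"hand":1}]'
python3 -c "
from h import *
s=st();grab('side','s6');print(R.from_euler('xyz',s['orientation']).as_matrix().round(3))"
```

```text
time_s: 8.9
tool_pos: [0.487, -0.2233, 0.2831]
orientation: [3.102, 1.569, 1.175]
wrist_force: [0.5, -0.4, -1.7]
width: 0.318
time_s: 9.4
tool_pos: [0.5257, -0.1192, 0.3073]
orientation: [3.098, 1.568, 1.17]
wrist_force: [1.0, 0.5, -0.8]
width: 0.317
t 9.4 p [ 0.5257 -0.1192  0.3073] rpy [3.098 1.568 1.17 ] F [ 1.   0.5 -0.8] w 0.317 q [-0.79  0.89  0.71  1.76  0.76  1.6  -0.77]
[[ 0.001  0.937 -0.35 ]
 [ 0.002 -0.35  -0.937]
 [-1.     0.    -0.003]]
```

View pics/s6.png

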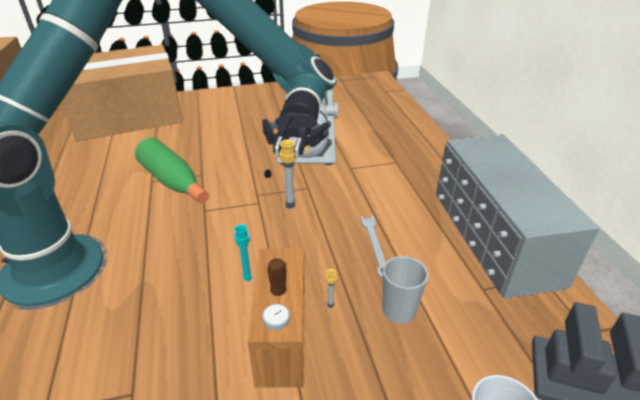

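```bash
python3 -m crank '[{"dp":[0,0,0],"delta_rot":[0,10,0],"hand":1},{"dp":[0,0,0],"delta_rot":[0,10,0],"hand":1},{"dp":[0,0,0],"delta_rot":[0,10,0],"hand":1},{"dp":[0,0,0],"delta_rot":[0,10,0],"hand":1},{"dp":[0,0,0],"delta_rot":[0,10,0],"hand":1}]'
python3 -m crank '[{"dp":[0,0,0],"delta_rot":[0,10,0],"hand":1},{"dp":[0,0,0],"delta_rot":[0,10,0],"hand":1},{"dp":[0,0,0],"delta_rot":[0,10,0],"hand":1},{"dp":[0,0,0],"delta_rot":[0,10,0],"hand":1},{"dp":[0,0,0],"delta_rot":[0,0,-10],"hand":1}]'
python3 -m crank '[{"dp":[0,0,0],"delta_rot":[0,0,-10],"hand":1},{"dp":[0,0,0],"delta_rot":[0,0,-10],"hand":1},{"dp":[0,0,0],"delta_rot":[0,0,-10],"hand":1},{"dp":[0,0,0],"delta_rot":[0,0,-10],"hand":1},{"dp":[0,0,0],"delta_rot":[0,0,-10],"hand":1}]'
python3 -m crank '[{"dp":[0,0,0],"delta_rot":[0,0,-10],"hand":1},{"dp":[0,0,0],"delta_rot":[0,0,-10],"hand":1},{"dp":[0,0,0],"delta_rot":[0,0,-10],"hand":1},{"dp":[0,0,0],"delta_rot":[0,0,-10],"hand":1},{"dp":[0,0,0],"delta_rot":[0,0,-10],"hand":1}]'
python3 -c "
from h import *
s=st();grab('side','s7');print(R.from_euler('xyz',s['orientation']).as_matrix().round(3))
print(dp([.59,.02,.06]))"
```

```text
time_s: 10.07
tool_pos: [0.5254, -0.1201, 0.3079]
orientation: [3.14, 0.691, 1.213]
wrist_force: [-0.1, 0.1, -2.1]
width: 0.32
time_s: 10.7
tool_pos: [0.5236, -0.1247, 0.3085]
orientation: [3.139, -0.001, 1.385]
wrist_force: [0.2, -0.1, -2.3]
width: 0.317
time_s: 11.32
tool_pos: [0.5246, -0.1209, 0.3074]
orientation: [-3.141, 0.001, 2.266]
wrist_force: [0.4, -0.2, -1.5]
width: 0.317
time_s: 11.95
tool_pos: [0.5246, -0.1209, 0.3074]
orientation: [-3.141, 0.0, 3.139]
wrist_force: [0.6, -0.7, -1.9]
width: 0.317
t 11.95 p [ 0.5246 -0.1209  0.3074] rpy [-3.141  0.     3.139] F [ 0.6 -0.7 -1.9] w 0.317 q [-0.07  0.22  0.27  1.83 -0.07  1.1   1.8 ]
[[-1.     0.003  0.   ]
 [ 0.003  1.    -0.001]
 [-0.    -0.001 -1.   ]]
[-65.6 141.  247.3]
```

View pics/s7.png

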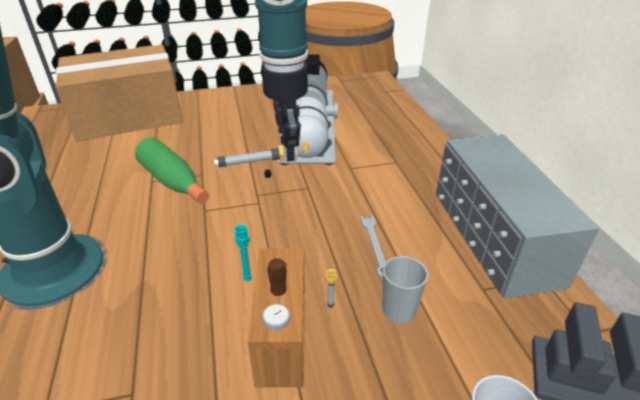

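```bash
python3 -m crank '[{"dp":[-13,28,49],"delta_rot":[0,0,0],"hand":1},{"dp":[-13,28,49],"delta_rot":[0,0,0],"hand":1},{"dp":[-13,28,49],"delta_rot":[0,0,0],"hand":1},{"dp":[-13,28,49],"delta_rot":[0,0,0],"hand":1},{"dp":[-13,29,49],"delta_rot":[0,0,0],"hand":1}]'
python3 -m crank '[{"dp":[0,0,0],"delta_rot":[0,-3.5,0],"hand":1},{"dp":[0,0,12],"delta_rot":[0,0,0],"hand":1},{"dp":[0,0,10],"delta_rot":[0,0,0],"hand":1},{"dp":[0,0,5],"delta_rot":[0,0,0],"hand":1},{"dp":[0,0,0],"delta_rot":[0,0,0],"hand":1}]'
python3 -c "
from h import *
s=st();grab('side','s8');a=cv2.imread('pics/s8.png')[90:240,180:380];cv2.imwrite('pics/m8.png',cv2.resize(a,(800,600)))"
```

```text
time_s: 12.62
tool_pos: [0.5919, 0.0203, 0.0611]
orientation: [-3.141, 0.001, 3.13]
wrist_force: [1.3, -0.4, -1.5]
width: 0.318
time_s: 13.25
tool_pos: [0.5933, 0.0193, 0.0354]
orientation: [3.142, 0.061, 3.132]
wrist_force: [-0.3, -0.6, -1.4]
width: 0.318
t 13.25 p [0.5933 0.0193 0.0354] rpy [3.142 0.061 3.132] F [-0.3 -0.6 -1.4] w 0.318 q [-0.21  0.65  0.16  1.92 -0.17  0.53  1.62]
```

View pics/m8.png

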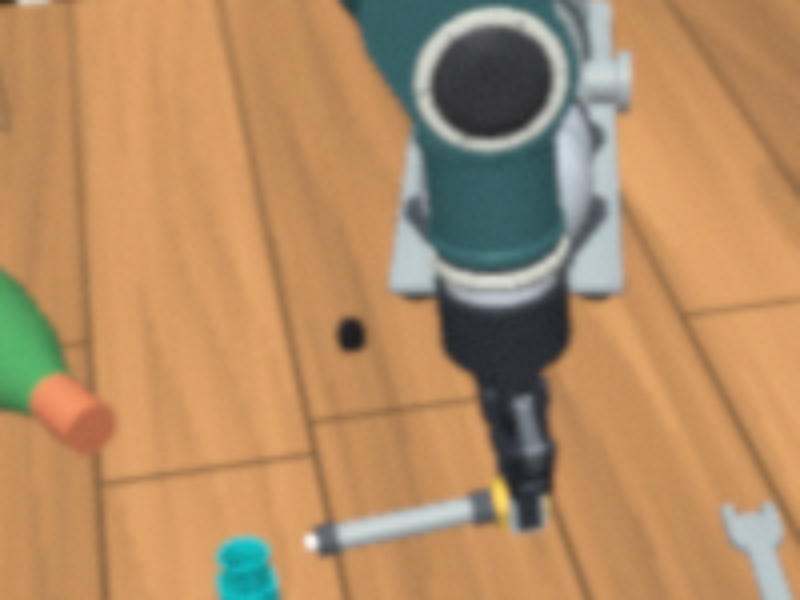

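```bash
python3 -m crank '[{"dp":[0,0,4],"delta_rot":[0,0,0],"hand":1},{"dp":[0,0,2],"delta_rot":[0,0,0],"hand":1},{"dp":[0,0,0],"delta_rot":[0,0,0],"hand":1}]'
python3 -m crank '[{"dp":[0,0,2],"delta_rot":[0,0,0],"hand":1},{"dp":[0,0,0],"delta_rot":[0,0,0],"hand":1}]'
python3 -m crank '[{"dp":[0,0,1],"delta_rot":[0,0,0],"hand":1},{"dp":[0,0,0],"delta_rot":[0,0,0],"hand":1}]'
```

```text
time_s: 13.68
tool_pos: [0.5933, 0.0197, 0.0291]
orientation: [3.142, 0.061, 3.132]
wrist_force: [0.1, -0.3, -1.7]
width: 0.321
time_s: 13.92
tool_pos: [0.5936, 0.0197, 0.0272]
orientation: [-3.142, 0.061, 3.133]
wrist_force: [-1.2, -0.1, -0.7]
width: 0.316
time_s: 14.18
tool_pos: [0.5937, 0.0197, 0.0263]
orientation: [-3.142, 0.061, 3.133]
wrist_force: [0.5, -0.6, -1.7]
width: 0.317
```

```bash
python3 -m crank '[{"dp":[0,0,1],"delta_rot":[0,0,0],"hand":1},{"dp":[0,0,0],"delta_rot":[0,0,0],"hand":1}]'
python3 -m crank '[{"dp":[0,0,1],"delta_rot":[0,0,0],"hand":1},{"dp":[0,0,0],"delta_rot":[0,0,0],"hand":1}]'
python3 -m crank '[{"dp":[0,0,1],"delta_rot":[0,0,0],"hand":1},{"dp":[0,0,0],"delta_rot":[0,0,0],"hand":1}]'
```

```text
time_s: 14.42
tool_pos: [0.5939, 0.0197, 0.0257]
orientation: [3.141, 0.062, 3.132]
wrist_force: [-1.6, -0.1, 3.3]
width: 0.322
time_s: 14.68
tool_pos: [0.5941, 0.0197, 0.0254]
orientation: [3.141, 0.062, 3.132]
wrist_force: [-3.3, -0.6, 10.8]
width: 0.318
time_s: 14.92
tool_pos: [0.5944, 0.0197, 0.0251]
orientation: [3.141, 0.062, 3.132]
wrist_force: [-4.5, -1.3, 17.2]
width: 0.318
```

```bash
python3 -m crank '[{"dp":[0,0,-1.5],"delta_rot":[0,0,0],"hand":1},{"dp":[0,0,0],"delta_rot":[0,0,0],"hand":0.3},{"dp":[0,0,0],"delta_rot":[0,0,0],"hand":0.15},{"dp":[0,0,0],"delta_rot":[0,0,0],"hand":0}]'
python3 -m crank '[{"dp":[0,0,0],"delta_rot":[0,0,0],"hand":-0.3},{"dp":[0,0,0],"delta_rot":[0,0,0],"hand":-0.5},{"dp":[0,0,-20],"delta_rot":[0,0,0],"hand":-0.5},{"dp":[0,0,-50],"delta_rot":[0,0,0],"hand":-0.5},{"dp":[0,0,-50],"delta_rot":[0,3.5,0],"hand":-0.5}]'
python3 -c "
from h import *
s=st();f=grab('top','t9');grab('side','s9');grab('wrist','w9')
print([ (l,np.round(d['location'],3).tolist(),round(d['conf'],2)) for c in ['top','side','wrist'] for l in ['gauge_mid','gauge_mouth','gauge'] for d in spotter.mark_of(c,l)])
"
```

```text
time_s: 15.42
tool_pos: [0.5935, 0.0197, 0.0243]
orientation: [-3.141, 0.061, 3.133]
wrist_force: [0.2, 0.1, 0.2]
width: 0.503
time_s: 16.05
tool_pos: [0.5851, 0.0197, 0.1469]
orientation: [3.142, -0.002, 3.132]
wrist_force: [1.4, 0.0, 0.6]
width: 0.748
t 16.05 p [0.5851 0.0197 0.1469] rpy [ 3.142e+00 -2.000e-03  3.132e+00] F [1.4 0.  0.6] w 0.748 q [-0.25  0.49  0.2   1.86 -0.13  0.81  1.58]
[('gauge_mid', [0.57, -0.243, 0.056], 0.59), ('gauge_mouth', [0.416, -0.131, 0.145], 0.69), ('gauge_mouth', [0.574, -0.246, 0.097], 0.37), ('gauge', [0.425, -0.133, 0.003], 0.57), ('gauge', [0.578, -0.244, 0.008], 0.56), ('gauge', [0.47, 0.014, 0.01], 0.49), ('gauge_mid', [0.576, -0.246, 0.05], 0.83), ('gauge_mid', [0.536, 0.012, 0.016], 0.63), ('gauge_mid', [0.422, -0.131, 0.076], 0.58), ('gauge_mouth', [0.608, 0.011, 0.02], 0.96), ('gauge_mouth', [0.422, -0.132, 0.149], 0.93), ('gauge_mouth', [0.576, -0.248, 0.102], 0.84), ('gauge_mid', [0.54, 0.012, 0.012], 0.63), ('gauge_mouth', [0.61, 0.01, 0.013], 0.81), ('gauge', [0.578, -0.243, 0.005], 0.73), ('gauge', [0.52, 0.247, 0.0], 0.67), ('gauge', [0.467, 0.016, 0.007], 0.58)]
```

View pics/t9.png

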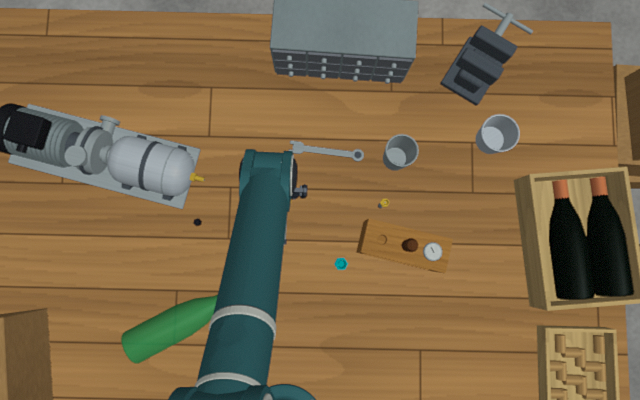

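View pics/w9.png

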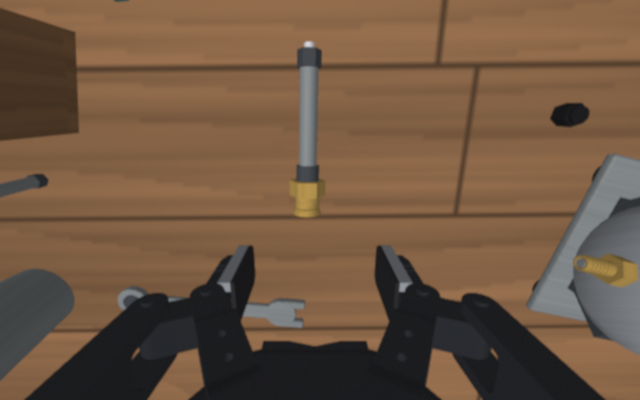

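```bash
python3 -m crank '[{"dp":[0,0,0],"delta_rot":[0,0,10.6],"hand":-0.3},{"dp":[0,0,0],"delta_rot":[0,0,10.6],"hand":-0.3},{"dp":[0,0,0],"delta_rot":[0,0,10.6],"hand":-0.3},{"dp":[0,0,0],"delta_rot":[0,0,10.6],"hand":-0.3},{"dp":[0,0,0],"delta_rot":[0,0,10.6],"hand":-0.3}]'
python3 -m crank '[{"dp":[0,0,0],"delta_rot":[0,0,10.6],"hand":-0.3},{"dp":[0,0,0],"delta_rot":[0,0,10.6],"hand":-0.3},{"dp":[0,0,0],"delta_rot":[0,0,10.6],"hand":-0.3},{"dp":[0,0,0],"delta_rot":[0,0,10.6],"hand":-0.3},{"dp":[0,0,0],"delta_rot":[0,0,10.6],"hand":-0.3}]'
python3 -m crank '[{"dp":[0,0,0],"delta_rot":[0,0,10.6],"hand":-0.3},{"dp":[0,0,0],"delta_rot":[0,0,10.6],"hand":-0.3},{"dp":[0,0,0],"delta_rot":[0,0,10.6],"hand":-0.3},{"dp":[0,0,0],"delta_rot":[0,0,10.6],"hand":-0.3},{"dp":[0,0,0],"delta_rot":[0,0,10.6],"hand":-0.3}]'
python3 -m crank '[{"dp":[0,0,0],"delta_rot":[0,0,10.6],"hand":-0.3},{"dp":[0,0,0],"delta_rot":[0,0,10.6],"hand":-0.3},{"dp":[0,0,0],"delta_rot":[0,3,0],"hand":-0.3}]'
python3 - <<'E'
from h import *
f=grab('wrist','w10');s=st()
print(dp([.523,.0125,.06],s))
for p in [[.609,.011,.016],[.538,.012,.0125],[.468,.014,.009],[.463,.0145,.009]]: print(proj(f,p))
E
```

```text
time_s: 17.27
tool_pos: [0.5862, 0.0198, 0.1441]
orientation: [-3.141, -0.0, 2.201]
wrist_force: [-0.7, 0.2, -0.3]
width: 0.654
time_s: 17.9
tool_pos: [0.5862, 0.0198, 0.1442]
orientation: [-3.141, 0.0, 1.276]
wrist_force: [-0.7, -0.4, 1.4]
width: 0.648
time_s: 18.52
tool_pos: [0.5862, 0.0199, 0.1442]
orientation: [-3.142, 0.001, 0.352]
wrist_force: [0.0, -0.0, 0.5]
width: 0.655
time_s: 18.9
tool_pos: [0.5869, 0.0198, 0.1439]
orientation: [3.14, -0.053, -0.013]
wrist_force: [0.4, -0.1, 0.6]
width: 0.646
t 18.95 p [0.5854 0.0197 0.1438] rpy [ 3.141 -0.053 -0.013] F [-1.8 -0.  -1. ] w 0.653 q [-0.81  0.66  0.98  1.93 -0.72  0.88 -1.05]
[-66.7   7.9  80.3]
[[324.46422526 181.99120043]]
[[323.72669544 253.14250436]]
[[322.12839029 313.70051087]]
[[321.68901142 317.86883836]]
```

View pics/w10.png

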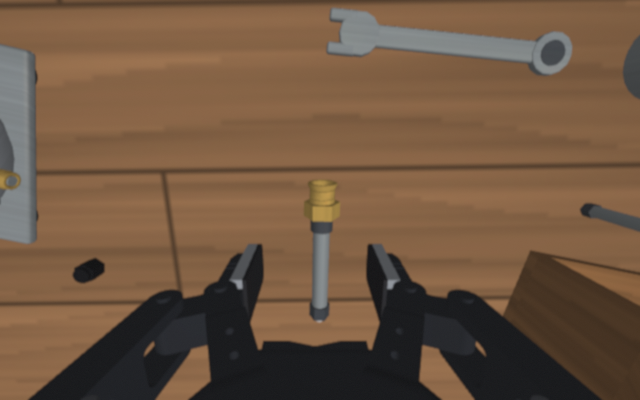

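```bash
python3 -m crank '[{"dp":[-33,3,40],"delta_rot":[0,0,1],"hand":-0.3},{"dp":[-33.5,2.6,40],"delta_rot":[0,0,0],"hand":-0.3},{"dp":[0,0,0],"delta_rot":[0,0,0],"hand":-0.3}]'
python3 - <<'E'
from h import *
f=grab('wrist','w11');s=st()
print(dp([.523,.0148,.0215],s))
E
```

```text
time_s: 19.32
tool_pos: [0.5196, 0.0156, 0.0585]
orientation: [-3.141, -0.044, -0.031]
wrist_force: [0.3, 0.2, 0.2]
width: 0.655
t 19.38 p [0.5227 0.0155 0.0602] rpy [-3.141 -0.049 -0.03 ] F [ 0.1 -0.3  1. ] w 0.649 q [-0.76  0.69  0.86  2.11 -0.86  0.68 -0.92]
[-1.6  0.7 38.6]
```

View pics/w11.png

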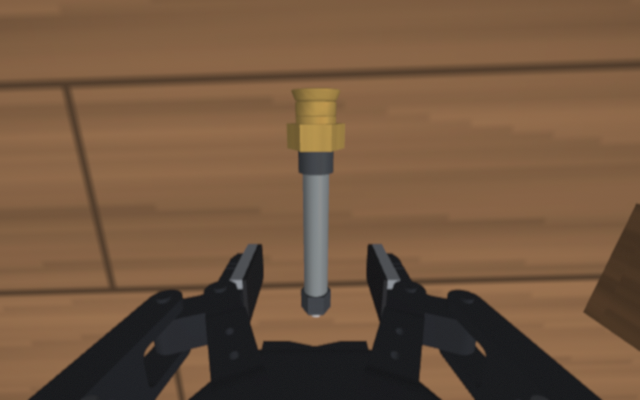

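```bash
python3 -m crank '[{"dp":[-1,0.5,18],"delta_rot":[0,0,0],"hand":-0.3},{"dp":[0,0,12],"delta_rot":[0,0,0],"hand":-0.3},{"dp":[0,0,8],"delta_rot":[0,0,0],"hand":0},{"dp":[0,0,0],"delta_rot":[0,0,0],"hand":0.3},{"dp":[0,0,0],"delta_rot":[0,0,0],"hand":0.4}]' 100
python3 - <<'E'
from h import *
f=grab('wrist','w12');s=st()
E
```

```text
time_s: 20.0
tool_pos: [0.5254, 0.0149, 0.0235]
orientation: [-3.141, -0.053, -0.03]
wrist_force: [0.4, 1.1, 0.6]
width: 0.305
t 20.05 p [0.5254 0.015  0.0236] rpy [-3.141 -0.053 -0.03 ] F [-0.2 -0.1  0.5] w 0.299 q [-0.7   0.74  0.78  2.11 -0.95  0.62 -0.86]
```

View pics/w12.png

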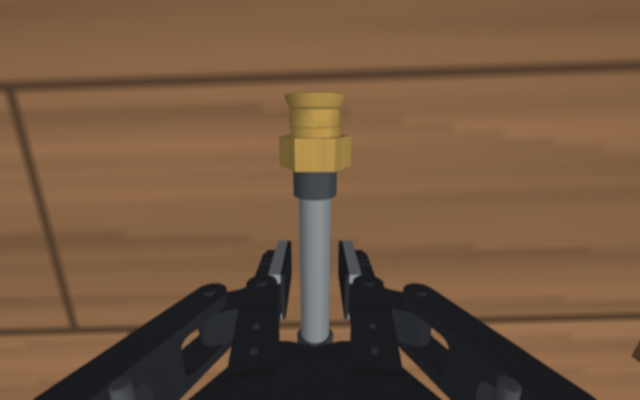

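```bash
python3 -m crank '[{"dp":[-1,0,1.5],"delta_rot":[0,0,0],"hand":0.4},{"dp":[0,0,0],"delta_rot":[0,0,0],"hand":1},{"dp":[0,0,0],"delta_rot":[0,0,0],"hand":1},{"dp":[0,0,0],"delta_rot":[0,0,0],"hand":1}]' 100
python3 -m crank '[{"dp":[0,0,-10],"delta_rot":[0,0,0],"hand":1},{"dp":[0,0,-30],"delta_rot":[0,0,0],"hand":1},{"dp":[0,0,-45],"delta_rot":[0,0,0],"hand":1},{"dp":[0,0,0],"delta_rot":[0,-3,0],"hand":1},{"dp":[0,0,0],"delta_rot":[0,0,-10],"hand":1}]'
python3 - <<'E'
from h import *
f=grab('wrist','w13');s=st()
E
```

```text
time_s: 20.55
tool_pos: [0.524, 0.0153, 0.022]
orientation: [-3.14, -0.052, -0.03]
wrist_force: [-2.3, 0.1, 4.3]
width: 0.15
time_s: 21.18
tool_pos: [0.5203, 0.0154, 0.1072]
orientation: [3.141, -0.001, 0.15]
wrist_force: [1.1, 0.2, -2.5]
width: 0.146
t 21.23 p [0.5199 0.0153 0.1072] rpy [-3.141e+00 -1.000e-03  1.550e-01] F [ 0.2  0.4 -0.7] w 0.144 q [-0.8   0.62  0.92  2.07 -0.7   0.8  -0.86]
```

View pics/w13.png

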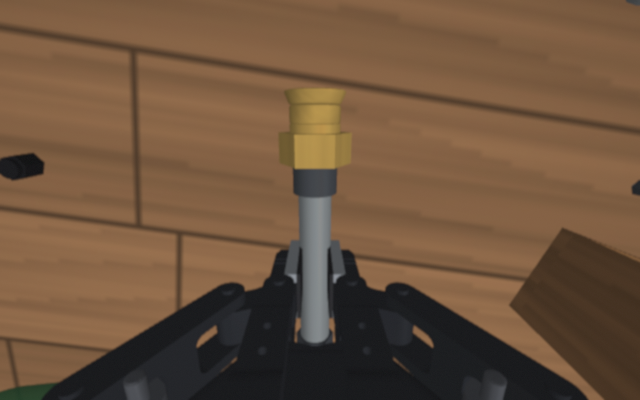

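```bash
python3 -m crank '[{"dp":[0,0,0],"delta_rot":[0,0,-10],"hand":1},{"dp":[0,0,0],"delta_rot":[0,0,-10],"hand":1},{"dp":[0,0,0],"delta_rot":[0,0,-10],"hand":1},{"dp":[0,0,0],"delta_rot":[0,0,-10],"hand":1},{"dp":[0,0,0],"delta_rot":[0,0,-10],"hand":1}]'
python3 -m crank '[{"dp":[0,0,0],"delta_rot":[0,0,-10],"hand":1},{"dp":[0,0,0],"delta_rot":[0,0,-8],"hand":1}]'
python3 - <<'E'
from h import *
s=st(); print(dp([.598,.0954,.0955],s))
E
```

```text
time_s: 21.85
tool_pos: [0.5193, 0.0149, 0.1066]
orientation: [-3.141, -0.0, 1.02]
wrist_force: [0.6, 0.0, -2.2]
width: 0.143
time_s: 22.1
tool_pos: [0.5193, 0.0149, 0.1066]
orientation: [-3.141, -0.001, 1.333]
wrist_force: [-0.2, -0.0, -0.6]
width: 0.148
t 22.1 p [0.5193 0.0149 0.1066] rpy [-3.141e+00 -1.000e-03  1.333e+00] F [-0.2 -0.  -0.6] w 0.148 q [-0.58  0.51  0.62  2.06 -0.45  0.71  0.09]
[96.8 57.5 11.1]
```

```bash
python3 -m crank '[{"dp":[32,19,3],"delta_rot":[0,0,0],"hand":1},{"dp":[32,19,4],"delta_rot":[0,0,0],"hand":1},{"dp":[32,19,4],"delta_rot":[0,0,0.3],"hand":1},{"dp":[0,0,0],"delta_rot":[0,0,0],"hand":1}]'
python3 - <<'E'
from h import *
s=st()
for c in ['side','top','wrist']:
    f=grab(c,c+'14')
    for l in ['gauge_mouth','gauge_mid','valve_tip']:
        print(c,l,[(np.round(d['location'],4).tolist(),round(d['conf'],2)) for d in spotter.mark_of(c,l)])
a=cv2.imread('pics/side14.png')[100:220,240:400];cv2.imwrite('pics/m14.png',cv2.resize(a,(800,600),interpolation=cv2.INTER_CUBIC))
a=cv2.imread('pics/top14.png')[140:260,160:320];cv2.imwrite('pics/n14.png',cv2.resize(a,(800,600),interpolation=cv2.INTER_CUBIC))
E
```

```text
time_s: 22.6
tool_pos: [0.5988, 0.0977, 0.0951]
orientation: [3.141, -0.001, 1.328]
wrist_force: [-1.3, 0.0, -1.4]
width: 0.143
t 22.6 p [0.5988 0.0977 0.0951] rpy [ 3.141e+00 -1.000e-03  1.328e+00] F [-1.3  0.  -1.4] w 0.143 q [-0.65  0.65  0.59  1.85 -0.49  0.79 -0.04]
side gauge_mouth [([0.4209, -0.1324, 0.1499], 0.86), ([0.6211, 0.181, 0.0853], 0.78), ([0.5744, -0.2465, 0.1005], 0.64)]
side gauge_mid [([0.5755, -0.2452, 0.05], 0.78), ([0.4181, -0.1301, 0.0761], 0.77), ([0.5997, 0.1095, 0.0876], 0.75)]
side valve_tip [([0.628, 0.219, 0.0881], 0.77), ([0.6201, 0.1796, 0.0827], 0.53)]
top gauge_mouth [([0.7105, -0.2837, -0.0031], 0.68), ([0.5765, -0.2486, 0.0982], 0.42)]
top gauge_mid [([0.5723, -0.2464, 0.0524], 0.51)]
top valve_tip [([0.6233, 0.2191, 0.081], 0.58)]
wrist gauge_mouth [([0.6218, 0.178, 0.0842], 0.58)]
wrist gauge_mid [([0.6004, 0.1031, 0.0835], 0.68)]
wrist valve_tip []
```

View pics/m14.png

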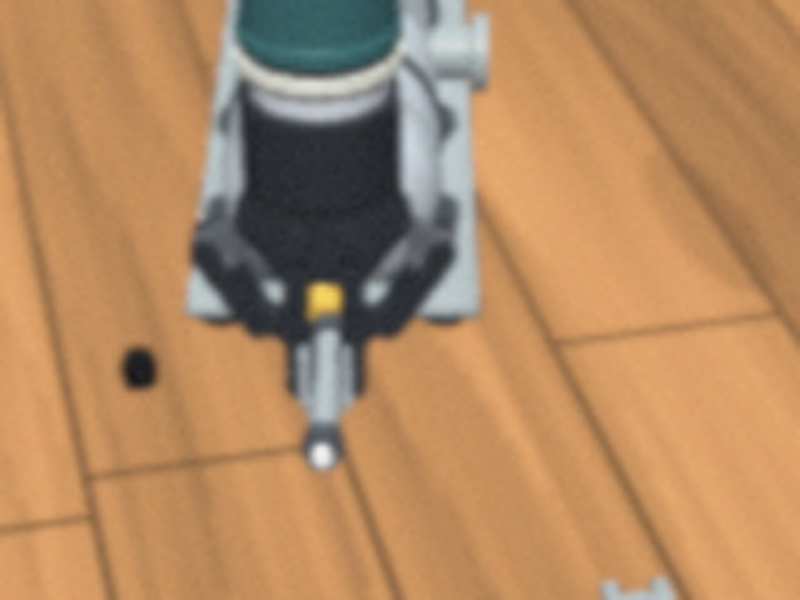

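View pics/n14.png

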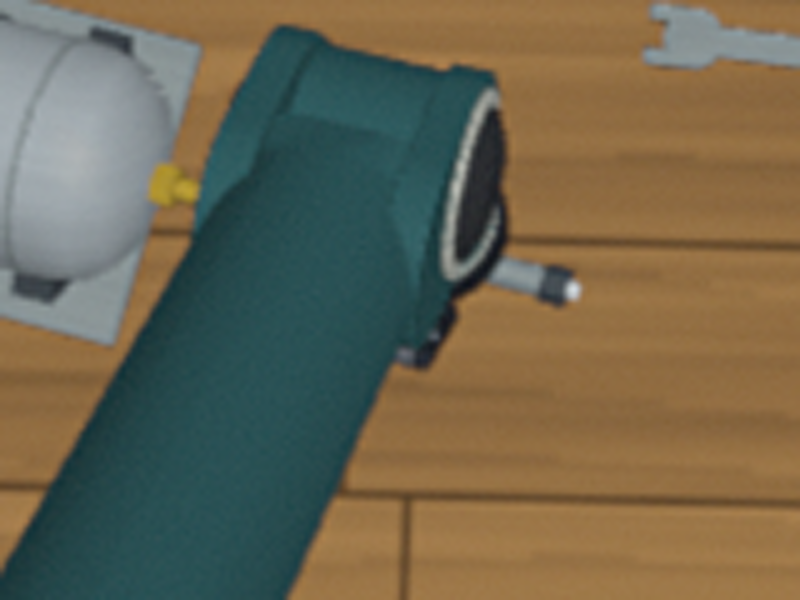

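View pics/wrist14.png

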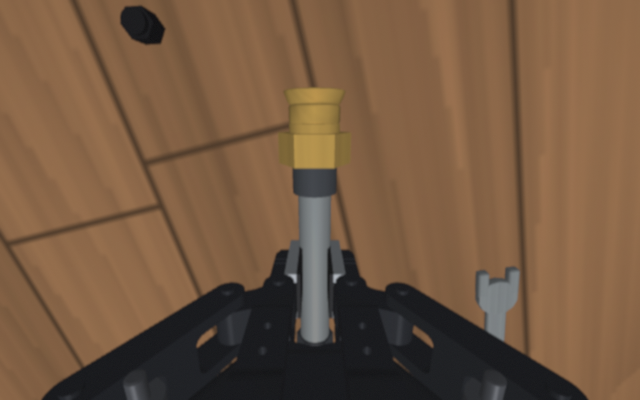

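```bash
python3 -m crank '[{"dp":[16,0,0],"delta_rot":[0,0,0],"hand":1},{"dp":[0,0,0],"delta_rot":[0,0,0],"hand":1}]'
python3 - <<'E'
from h import *
s=st()
for c in ['wrist','side']:
    f=grab(c,c+'15')
    for l in ['gauge_mouth','valve_tip']:
        print(c,l,[(np.round(d['location'],4).tolist(),round(d['conf'],2)) for d in spotter.mark_of(c,l)])
    if c=='wrist': print(f['xyz'],f['rotation'].round(4).tolist())
a=cv2.imread('pics/wrist15.png')[0:120,235:395];cv2.imwrite('pics/m15.png',cv2.resize(a,(800,600),interpolation=cv2.INTER_CUBIC))
E
```

```text
time_s: 23.45
tool_pos: [0.602, 0.1131, 0.0954]
orientation: [-3.141, -0.002, 1.329]
wrist_force: [0.1, -0.1, -2.0]
width: 0.144
t 23.45 p [0.602  0.1131 0.0954] rpy [-3.141e+00 -2.000e-03  1.329e+00] F [ 0.1 -0.1 -2. ] w 0.144 q [-0.67  0.66  0.59  1.83 -0.49  0.8  -0.07]
wrist gauge_mouth [([0.6248, 0.1951, 0.0808], 0.73)]
wrist valve_tip [([0.6222, 0.2188, 0.0861], 0.85)]
[0.61992604 0.18643176 0.21977943] [[0.9708, -0.2295, -0.0701], [-0.2399, -0.9285, -0.2833], [-0.0001, 0.2919, -0.9565]]
side gauge_mouth [([0.421, -0.1317, 0.1516], 0.8), ([0.6204, 0.187, 0.0889], 0.76), ([0.5752, -0.2456, 0.0991], 0.51)]
side valve_tip [([0.6264, 0.2193, 0.0885], 0.96)]
```

View pics/m15.png

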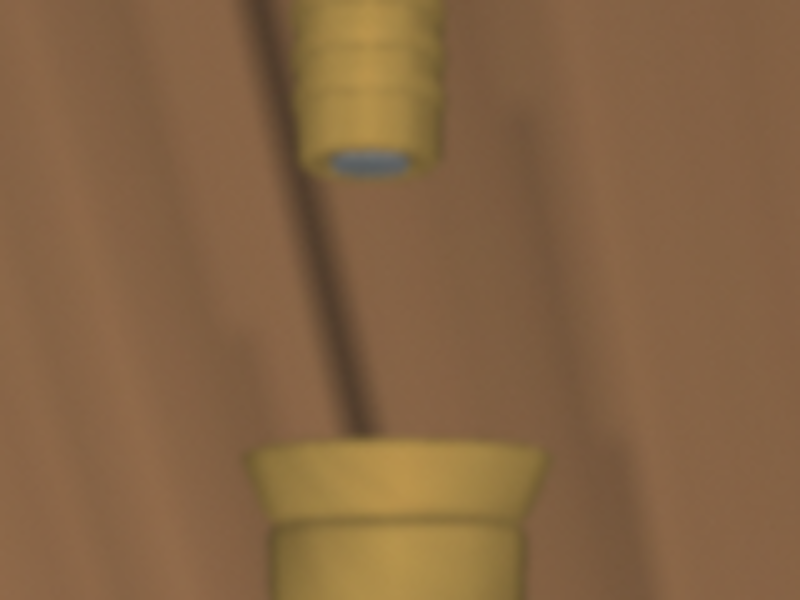

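Run:
```python
from h import *
f=grab('wrist');s=st()
px=np.array([np.cos(1.329),np.sin(1.329),0]);py=np.array([px[1],-px[0],0])
T=np.array(s['tool_pos'])
for h in [.081,.085,.089]:
    for a in [.084,.088]:
        m=T+a*px; m[2]=h
        t=np.linspace(0,2*np.pi,60)[:,None]
        uv=proj(f,m+.014*(np.cos(t)*py+np.sin(t)*np.array([0,0,1])))
        c=m-.012*px; uc=proj(f,np.array([c+.0115*py,c-.0115*py]))
        print(h,a,'rim u',uv[:,0].min().round(1),uv[:,0].max().round(1),'v',uv[:,1].min().round(1),uv[:,1].max().round(1),'chuck w',uc[0,0]-uc[1,0])
# collar far edges
tip=np.array([.627,.217,.085])
g=grab('side')
print('side tip',proj(g,tip),'mouth',proj(g,T+.086*px-[0,0,.0105]),'tail',proj(g,T-.056*px-[0,0,.0105]),proj(g,T-.061*px-[0,0,.0105]))
print('wrist tip',proj(f,tip))
a=cv2.imread('pics/side15.png')[130:210,260:366];cv2.imwrite('pics/m16.png',cv2.resize(a,(795,600),interpolation=cv2.INTER_CUBIC))
a=cv2.imread('pics/wrist15.png')[80:220,265:365];cv2.imwrite('pics/n16.png',cv2.resize(a,(428,600),interpolation=cv2.INTER_CUBIC))
```

```text
t 23.8 p [0.6016 0.1101 0.0956] rpy [-3.141e+00 -1.000e-03  1.326e+00] F [-0.4 -0.  -2. ] w 0.141 q [-0.67  0.66  0.59  1.84 -0.49  0.8  -0.07]
0.081 0.084 rim u 283.1 345.1 v 91.5 95.5 chuck w 49.38280589730164
0.081 0.088 rim u 282.8 345.4 v 80.9 87.0 chuck w 49.81982730355577
0.085 0.084 rim u 282.2 346.1 v 90.8 95.1 chuck w 50.836242163550025
0.085 0.088 rim u 281.8 346.3 v 79.8 86.2 chuck w 51.299487651160064
0.089 0.084 rim u 281.1 347.1 v 90.0 94.6 chuck w 52.3778280143182
0.089 0.088 rim u 280.8 347.4 v 78.7 85.5 chuck w 52.86973083756652
side tip [[306.04607075 150.90281622]] mouth [[306.13877052 155.56933203]] tail [[304.35398848 186.7837329 ]] [[304.28454917 187.99817048]]
wrist tip [[311.43535356  26.40723547]]
```

View pics/m16.png

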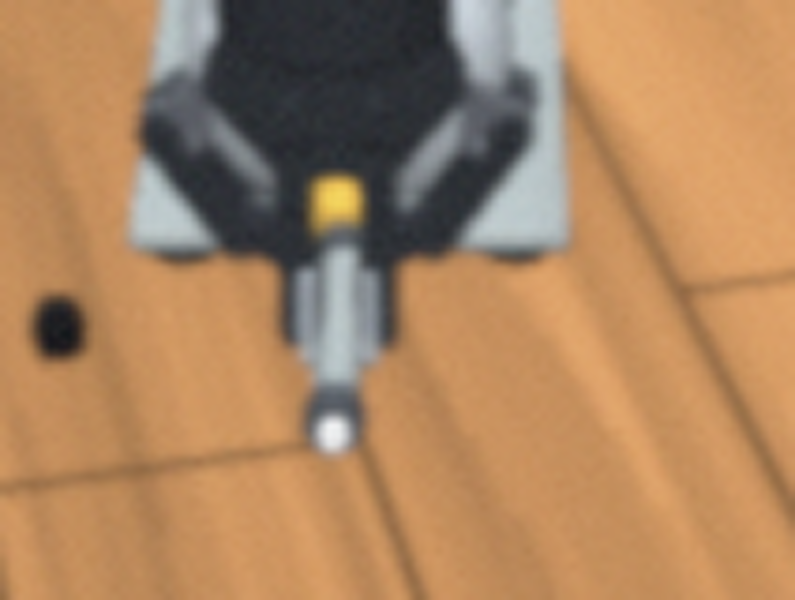

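View pics/n16.png

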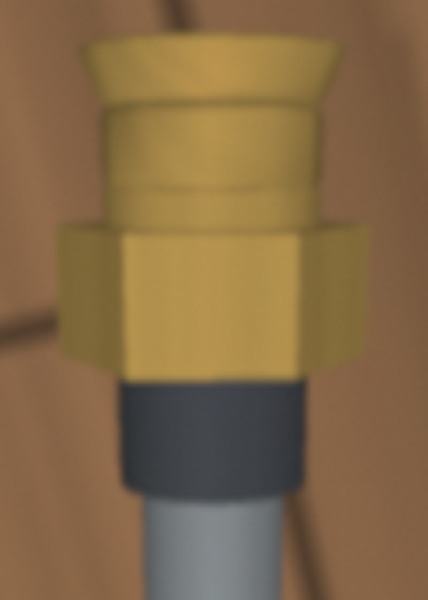

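```bash
python3 -m crank '[{"dp":[5,-2.1,-0.5],"delta_rot":[0,0,0],"hand":1},{"dp":[8,0,0],"delta_rot":[0,0,0],"hand":1},{"dp":[0,0,0],"delta_rot":[0,0,0],"hand":1}]'
python3 - <<'E'
from h import *
f=grab('wrist','w17');s=st();s=st()
a=f['frame'][0:120,235:395];cv2.imwrite('pics/m17.png',cv2.resize(a,(800,600),interpolation=cv2.INTER_CUBIC))
E
```

```text
time_s: 24.22
tool_pos: [0.6029, 0.125, 0.096]
orientation: [-3.141, -0.001, 1.328]
wrist_force: [0.3, -0.8, -1.4]
width: 0.146
t 24.27 p [0.6028 0.1243 0.0961] rpy [-3.141e+00 -1.000e-03  1.327e+00] F [ 0.1 -0.9 -1.5] w 0.142 q [-0.69  0.66  0.59  1.83 -0.49  0.8  -0.09]
t 24.27 p [0.6028 0.1243 0.0961] rpy [-3.141e+00 -1.000e-03  1.327e+00] F [ 0.1 -0.9 -1.5] w 0.142 q [-0.69  0.66  0.59  1.83 -0.49  0.8  -0.09]
```

View pics/m17.png

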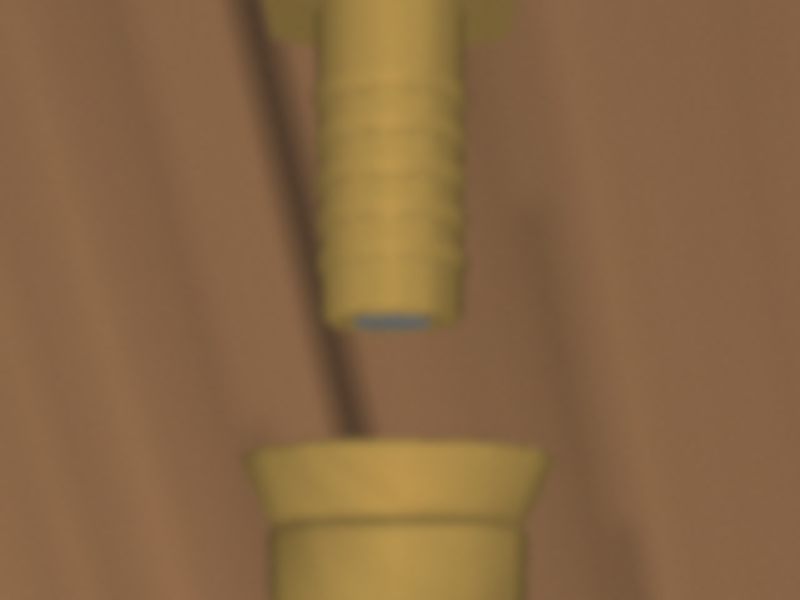

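```bash
python3 -m crank '[{"dp":[6,-0.4,0],"delta_rot":[0,0,0],"hand":1},{"dp":[6,0,0],"delta_rot":[0,0,0],"hand":1},{"dp":[0,0,0],"delta_rot":[0,0,0],"hand":1}]'
python3 - <<'E'
from h import *
f=grab('wrist','w18');s=st()
a=f['frame'][0:120,235:395];cv2.imwrite('pics/m18.png',cv2.resize(a,(800,600),interpolation=cv2.INTER_CUBIC))
E
```

```text
time_s: 24.65
tool_pos: [0.6054, 0.1362, 0.096]
orientation: [-3.141, -0.001, 1.327]
wrist_force: [0.3, -0.6, -1.7]
width: 0.145
t 24.7 p [0.6053 0.1357 0.096 ] rpy [-3.141e+00 -1.000e-03  1.327e+00] F [ 0.7  0.3 -2.1] w 0.145 q [-0.7   0.67  0.59  1.81 -0.5   0.81 -0.11]
```

View pics/m18.png

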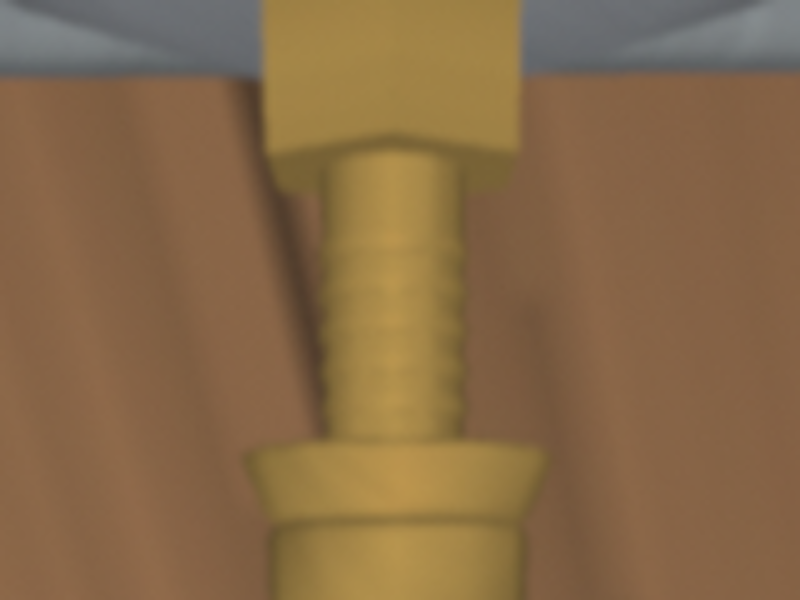

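```bash
python3 -m crank '[{"dp":[3,-0.2,0],"delta_rot":[0,0,0],"hand":1},{"dp":[0,0,0],"delta_rot":[0,0,0],"hand":1}]'
python3 -m crank '[{"dp":[2,0,0],"delta_rot":[0,0,0],"hand":1},{"dp":[0,0,0],"delta_rot":[0,0,0],"hand":1}]'
python3 -m crank '[{"dp":[1.5,0,0],"delta_rot":[0,0,0],"hand":1},{"dp":[0,0,0],"delta_rot":[0,0,0],"hand":1}]'
```

```text
time_s: 24.95
tool_pos: [0.6058, 0.1385, 0.0961]
orientation: [-3.141, -0.001, 1.326]
wrist_force: [-0.1, 0.5, -0.8]
width: 0.147
time_s: 25.2
tool_pos: [0.6064, 0.1403, 0.0962]
orientation: [-3.141, -0.001, 1.326]
wrist_force: [-0.5, -0.1, -1.9]
width: 0.146
time_s: 25.45
tool_pos: [0.6067, 0.1418, 0.0961]
orientation: [-3.141, -0.001, 1.326]
wrist_force: [-0.2, 0.7, -1.9]
width: 0.145
```

```bash
python3 -m crank '[{"dp":[2,0,0],"delta_rot":[0,0,0],"hand":1},{"dp":[0,0,0],"delta_rot":[0,0,0],"hand":1}]'
python3 -m crank '[{"dp":[2,0,0],"delta_rot":[0,0,0],"hand":1},{"dp":[0,0,0],"delta_rot":[0,0,0],"hand":1}]'
python3 -m crank '[{"dp":[1.5,0,0],"delta_rot":[0,0,0],"hand":1},{"dp":[0,0,0],"delta_rot":[0,0,0],"hand":1}]'
```

```text
time_s: 25.7
tool_pos: [0.607, 0.1426, 0.096]
orientation: [-3.141, 0.0, 1.326]
wrist_force: [-0.6, -3.5, -1.8]
width: 0.145
time_s: 25.95
tool_pos: [0.6072, 0.1438, 0.0959]
orientation: [-3.141, 0.001, 1.325]
wrist_force: [-1.4, -4.2, -0.1]
width: 0.144
time_s: 26.2
tool_pos: [0.6075, 0.1447, 0.0958]
orientation: [-3.141, 0.002, 1.325]
wrist_force: [-1.7, -5.7, -1.4]
width: 0.138
```

```bash
python3 -m crank '[{"dp":[2,0,0],"delta_rot":[0,0,0],"hand":1},{"dp":[0,0,0],"delta_rot":[0,0,0],"hand":1}]'
python3 -m crank '[{"dp":[2,0,0],"delta_rot":[0,0,0],"hand":1},{"dp":[0,0,0],"delta_rot":[0,0,0],"hand":1}]'
python3 - <<'E'
from h import *
f=grab('wrist','w19');g=grab('side','s19');s=st()
a=f['frame'][0:120,235:395];b=g['frame'][130:210,260:366];cv2.imwrite('pics/m19.png',np.hstack([cv2.resize(a,(400,300)),cv2.resize(b,(398,300))]))
E
```

```text
time_s: 26.45
tool_pos: [0.6078, 0.146, 0.0958]
orientation: [-3.14, 0.003, 1.324]
wrist_force: [-2.1, -6.9, -0.5]
width: 0.143
time_s: 26.7
tool_pos: [0.6082, 0.1475, 0.0957]
orientation: [-3.14, 0.003, 1.324]
wrist_force: [-3.0, -9.0, -0.8]
width: 0.143
t 26.8 p [0.6081 0.1474 0.0957] rpy [-3.14   0.004  1.324] F [-2.6 -7.7 -0.4] w 0.146 q [-0.72  0.68  0.59  1.8  -0.49  0.82 -0.13]
```

View pics/m19.png

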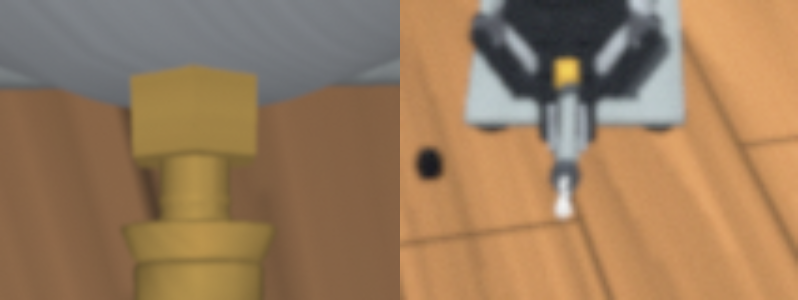

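```bash
python3 -m crank '[{"dp":[2,0,0],"delta_rot":[0,0,0],"hand":1},{"dp":[0,0,0],"delta_rot":[0,0,0],"hand":1}]'
python3 -m crank '[{"dp":[2,0,0],"delta_rot":[0,0,0],"hand":1},{"dp":[0,0,0],"delta_rot":[0,0,0],"hand":1}]'
python3 -m crank '[{"dp":[1.5,0,0],"delta_rot":[0,0,0],"hand":1},{"dp":[0,0,0],"delta_rot":[0,0,0],"hand":1}]'
```

```text
time_s: 27.05
tool_pos: [0.6085, 0.1487, 0.0956]
orientation: [-3.14, 0.004, 1.324]
wrist_force: [-3.8, -8.9, 0.0]
width: 0.147
time_s: 27.3
tool_pos: [0.6085, 0.1488, 0.0955]
orientation: [-3.139, 0.007, 1.323]
wrist_force: [-4.3, -12.7, 0.7]
width: 0.147
time_s: 27.55
tool_pos: [0.6085, 0.149, 0.0953]
orientation: [-3.139, 0.008, 1.322]
wrist_force: [-6.2, -15.4, 0.9]
width: 0.146
```

```bash
python3 -m crank '[{"dp":[0,0,0],"delta_rot":[0,0,0],"hand":1},{"dp":[0,0,0],"delta_rot":[0,0,0],"hand":1},{"dp":[0,0,0],"delta_rot":[0,0,0],"hand":1},{"dp":[0,0,0],"delta_rot":[0,0,0],"hand":1},{"dp":[0,0,0],"delta_rot":[0,0,0],"hand":1}]'
python3 -m crank '[{"dp":[0,0,0],"delta_rot":[0,0,0],"hand":1},{"dp":[0,0,0],"delta_rot":[0,0,0],"hand":1},{"dp":[0,0,0],"delta_rot":[0,0,0],"hand":1}]'
python3 - <<'E'
from h import *
f=grab('wrist','w20');g=grab('side','s20');s=st()
a=f['frame'][0:120,235:395];b=g['frame'][130:210,260:366];cv2.imwrite('pics/m20.png',np.hstack([cv2.resize(a,(400,300)),cv2.resize(b,(398,300))]))
E
```

```text
time_s: 28.18
tool_pos: [0.6085, 0.1489, 0.0954]
orientation: [-3.139, 0.008, 1.322]
wrist_force: [-5.7, -15.4, 0.8]
width: 0.143
time_s: 28.55
tool_pos: [0.6085, 0.1489, 0.0953]
orientation: [-3.139, 0.008, 1.322]
wrist_force: [-6.8, -14.0, 1.5]
width: 0.145
t 28.65 p [0.6085 0.1489 0.0954] rpy [-3.139  0.008  1.322] F [ -5.6 -15.2   1.5] w 0.144 q [-0.72  0.68  0.59  1.79 -0.49  0.83 -0.14]
```

View pics/m20.png

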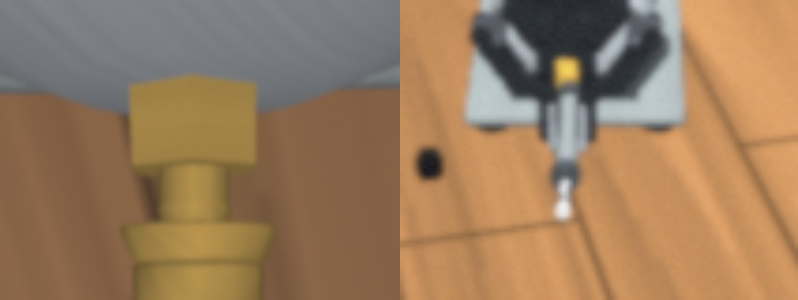

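```bash
python3 -m crank '[{"dp":[-5,0,0],"delta_rot":[0,0,0],"hand":1},{"dp":[-6,0,0],"delta_rot":[0,0,0],"hand":1},{"dp":[-10,0,0],"delta_rot":[0,0,0],"hand":1},{"dp":[-20,0,0],"delta_rot":[0,0,0],"hand":1},{"dp":[-25,0,0],"delta_rot":[0,0,0],"hand":1}]'
python3 - <<'E'
from h import *
s=st()
f=grab('wrist','w21');g=grab('side','s21');s=st()
a=f['frame'][0:240,155:475];b=g['frame'][120:240,240:400];cv2.imwrite('pics/m21.png',np.hstack([cv2.resize(a,(400,300)),cv2.resize(b,(400,300))]))
E
```

```text
time_s: 29.28
tool_pos: [0.5941, 0.0913, 0.0962]
orientation: [3.141, -0.001, 1.327]
wrist_force: [0.2, -0.6, -2.3]
width: 0.142
t 29.27 p [0.5941 0.0913 0.0962] rpy [ 3.141e+00 -1.000e-03  1.327e+00] F [ 0.2 -0.6 -2.3] w 0.142 q [-0.64  0.64  0.59  1.86 -0.49  0.79 -0.04]
t 29.38 p [0.5936 0.0876 0.0964] rpy [3.142e+00 1.000e-03 1.321e+00] F [ 0.6 -1.  -0.6] w 0.145 q [-0.64  0.64  0.59  1.86 -0.49  0.79 -0.04]
```

View pics/m21.png

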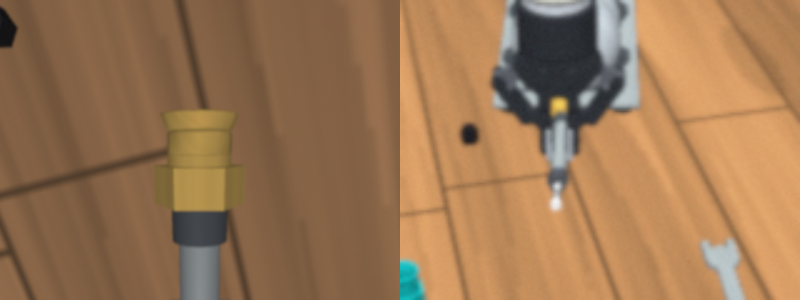

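```bash
python3 -m crank '[{"dp":[0,0,20],"delta_rot":[0,0,0],"hand":1},{"dp":[0,0,20],"delta_rot":[0,3,0],"hand":1},{"dp":[0,0,15],"delta_rot":[0,0,0],"hand":1},{"dp":[0,0,10],"delta_rot":[0,0,0],"hand":1},{"dp":[0,0,0],"delta_rot":[0,0,0],"hand":1}]'
python3 -m crank '[{"dp":[0,0,4],"delta_rot":[0,0,0],"hand":1},{"dp":[0,0,1.5],"delta_rot":[0,0,0],"hand":1},{"dp":[0,0,0],"delta_rot":[0,0,0],"hand":1}]'
python3 -m crank '[{"dp":[0,0,1],"delta_rot":[0,0,0],"hand":1},{"dp":[0,0,0],"delta_rot":[0,0,0],"hand":1}]'
```

```text
time_s: 30.0
tool_pos: [0.5942, 0.0941, 0.03]
orientation: [-3.14, -0.052, 1.327]
wrist_force: [-0.1, 0.6, -1.1]
width: 0.145
time_s: 30.38
tool_pos: [0.5948, 0.0939, 0.0258]
orientation: [3.141, -0.053, 1.326]
wrist_force: [-0.1, 1.1, -1.7]
width: 0.145
time_s: 30.62
tool_pos: [0.5948, 0.0938, 0.0247]
orientation: [-3.142, -0.053, 1.326]
wrist_force: [1.0, -0.2, -1.7]
width: 0.144
```

```bash
python3 -m crank '[{"dp":[0,0,1],"delta_rot":[0,0,0],"hand":1},{"dp":[0,0,0],"delta_rot":[0,0,0],"hand":1}]'
python3 -m crank '[{"dp":[0,0,1],"delta_rot":[0,0,0],"hand":1},{"dp":[0,0,0],"delta_rot":[0,0,0],"hand":1}]'
python3 -m crank '[{"dp":[0,0,0.7],"delta_rot":[0,0,0],"hand":1},{"dp":[0,0,0],"delta_rot":[0,0,0],"hand":1}]'
```

```text
time_s: 30.88
tool_pos: [0.5947, 0.0938, 0.0235]
orientation: [-3.141, -0.053, 1.326]
wrist_force: [0.8, -0.4, -1.9]
width: 0.144
time_s: 31.12
tool_pos: [0.5947, 0.0939, 0.0225]
orientation: [-3.141, -0.053, 1.326]
wrist_force: [-0.7, -0.6, -1.9]
width: 0.144
time_s: 31.38
tool_pos: [0.5948, 0.0939, 0.0221]
orientation: [-3.141, -0.053, 1.326]
wrist_force: [-0.6, -0.5, 1.9]
width: 0.146
```

```bash
python3 -m crank '[{"dp":[0,0,0.3],"delta_rot":[0,0,0],"hand":1},{"dp":[0,0,0],"delta_rot":[0,0,0],"hand":0.65},{"dp":[0,0,0],"delta_rot":[0,0,0],"hand":0.5},{"dp":[0,0,0],"delta_rot":[0,0,0],"hand":0.2},{"dp":[0,0,0],"delta_rot":[0,0,0],"hand":0}]'
python3 -m crank '[{"dp":[0,0,0],"delta_rot":[0,0,0],"hand":-0.3},{"dp":[0,0,-10],"delta_rot":[0,0,0],"hand":-0.3},{"dp":[0,0,-30],"delta_rot":[0,0,0],"hand":-0.3},{"dp":[0,0,-50],"delta_rot":[0,0,0],"hand":-0.3},{"dp":[0,0,-50],"delta_rot":[0,0,0],"hand":-0.3}]'
python3 - <<'E'
from h import *
f=grab('wrist','w22');g=grab('side','s22');s=st()
b=g['frame'][120:240,200:360];cv2.imwrite('pics/m22.png',np.hstack([cv2.resize(f['frame'],(480,300)),cv2.resize(b,(320,300))]))
E
```

```text
time_s: 32.0
tool_pos: [0.5948, 0.094, 0.0216]
orientation: [-3.142, -0.053, 1.326]
wrist_force: [-0.4, 0.2, 1.1]
width: 0.5
time_s: 32.62
tool_pos: [0.5928, 0.0865, 0.1633]
orientation: [-3.141, -0.053, 1.326]
wrist_force: [0.1, -0.0, 0.2]
width: 0.651
t 32.73 p [0.5965 0.0862 0.1677] rpy [ 3.132 -0.058  1.326] F [ 0.8  0.5 -0.3] w 0.648 q [-0.64  0.52  0.62  1.85 -0.46  0.88 -0.04]
```

View pics/m22.png

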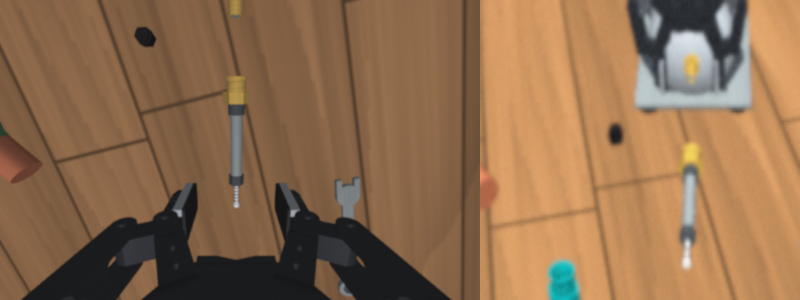

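View pics/s22.png

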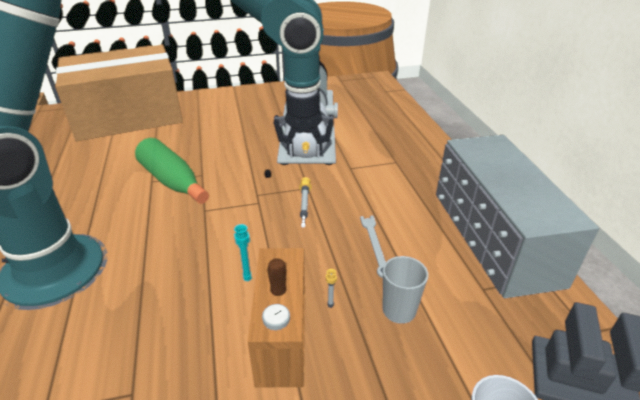

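Run:
```python
from h import *
a=cv2.imread('pics/s6.png')[130:215,120:220].astype(int);b=cv2.imread('pics/s22.png')[130:215,120:220].astype(int)
print('bottle change',abs(a-b).mean())
for l in ['gauge','dust_cap','wrench','beaker','screwdriver','thermometer','rod']:
    print(l,[(np.round(d['location'],3).tolist(),round(d['conf'],2)) for d in (spotter.mark_of('side',l) if l!='rod' else [])])
st()
```

```text
bottle change 1.6409803921568626
gauge [([0.579, 0.039, 0.012], 0.87), ([0.579, -0.243, 0.002], 0.85), ([0.425, -0.133, 0.006], 0.6)]
dust_cap [([0.524, 0.245, 0.001], 0.59)]
wrench [([0.724, -0.095, -0.0], 0.68)]
beaker [([0.709, -0.286, 0.003], 0.81)]
screwdriver [([0.467, -0.294, 0.132], 0.75)]
thermometer [([0.454, -0.35, 0.131], 0.6)]
rod []
t 33.02 p [0.5921 0.0868 0.1602] rpy [-3.139 -0.052  1.326] F [-0.4 -0.1 -0.5] w 0.651 q [-0.64  0.53  0.62  1.85 -0.46  0.88 -0.04]
```

All listed items are in place, the bottle is still, and the gauge lies with its rod out. Handing in.

```bash
python3 -c "
from station import job
print(job.finish_job())"
```

```text
the job is handed in; nothing more can be done
None
```

The damper check was carried out and handed in at about 33 s, but I knocked over the green wine bottle at the back left on the way.

**What I did:**
- I took the large brass gauge from the rack by its collar, laid it down, and took it again by the barrel.
- I pressed it onto the valve at 15–17 N until the chuck bottomed. About 9 mm of stem was left showing, as expected. I held it there for about 1 s, and the rod came out.
- I backed off straight and laid the gauge flat on the bench in front of the pump.

**Last checks:**
- The gauge lies flat with its rod roughly 25 mm out and the rings visible; I judged that length by eye from the wrist picture.
- The open gripper was 160 mm above the bench, touching nothing.
- The cap, wrench, beaker, screwdriver and thermometer were where they began, to within the detector's accuracy of about 4 mm. The two look-alike gauges still stood upright.

**What went wrong:**
- **Bottle:** it was not one of the items to leave alone. It stood upright in the first pictures and was lying on the bench after my first big sweep, so I most likely hit it then. It stayed on the bench and did not move again. I left it lying rather than risk rolling it off. I did not see the contact or measure its force.
- **Position readings:** the TCP reading varied by about 3 mm just after moves, so I aligned the gauge on the valve from wrist-camera pictures instead.

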